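Hook and lock a support bracket into the slotted bench post

TASK

Take the grey support bracket out of its parking stand and hang it on the slotted post: both claws through the top two slots, then pressed straight down until it clicks past the spring catch and sits fully home, square and flush against the post. Work gently, feeling for the slots instead of ramming the post, leave the other things on the bench alone, and let go at the end.

Things in the scene. Friction and masses are not known exactly. Their poses are not given: they have to be found in the camera images.
- bracket_grip (a point): Grasp centre of the loose grey bracket (0.24-0.40 kg), an upright blade 8 mm thick, 150 long. x along the blade to the claws, y across its thickness, z up. 55 mm short (-x) of the rear face, mid-thickness, 17 mm below the straight top edge, 23 mm above the blade's lower edge; flat sides, fingers free. The outer (-x) end has a lip 14 mm above the top edge.
- bracket_claw (a point): On the bracket's rear face (flange 24 wide, 90 tall), where the upper claw's neck leaves it, at the neck's underside: 55 mm ahead (+x) of and 3 mm below bracket_grip, same axes. Claws are 6 mm wide, stick out 15 mm and are 24 mm tall: a neck 8 tall, 6.5 long, then a tip hanging 16 mm below the neck's underside (lowest 5 mm: a heel, to 15 mm out; above it 9.5). Claws and flange are slick.
- bracket_low_claw (a point): The same point of the lower claw, 50 mm below the upper one; same shape, same axes.
- post: Fixed slotted post. Origin on the bench under the middle of its front face; x horizontally into the post (the way claws enter), y across, z up. Front face at x = 0: steel strip 40 wide, 4 thick, hollow for 30 mm behind, top 238 to 262 mm above the bench. Four slots 50 mm apart on y = 0. Base plate 160 wide, 12 thick, x -30 to 120 mm. Bears 70 N (all contacts added).
- clamp_mark (a point): Level of a fine mark on the post, given on the front face's middle line, 198 mm above the bench; axes as the post. The lower edge (sill) of the top slot is 0 to 24 mm above it: the strip with all its slots is clamped anywhere in between (not reported: feel or look). Slots 14 wide, 28 tall. Claws enter with bracket_claw 16 to 20 mm above the true sill, then sink until the necks sit on the sills.
- catch (a joint): Travel (m) of a spring pawl behind the second slot, away from the face: 0 at rest (no claw, or a claw fully home below it), 0.002 to 0.0045 while the lower claw's heel rides over it on the way down. It begins to resist 2 to 6 mm into the stroke; pushing past takes about 5 to 14 N. It snaps back over the heel only in the last 1.5 mm before home, and then bars the way up.
- stand: Fixed grey parking stand holding the bracket upright at the start. Origin on the bench under the bracket's rear face, x as the bracket's. Base 190 x 70, 8 mm thick; cheeks 38 mm tall at the bracket's rear, a block with cheeks 72 mm tall at its outer end, 11 mm gap for the blade; nothing beside the grasp point. Lift the bracket straight up, 30 mm clears all.
- reagent: Bystander: amber bottle, 68 mm across, 150 mm tall; origin at its underside.
- beaker: Bystander: clear plastic beaker, 68 mm across, 90 mm tall; origin at its underside.
- timer: Bystander: white bench timer, 60 x 75 x 22 mm; origin at its underside.
- spanner: Bystander: steel spanner lying flat; origin at its underside.
- sample_jar: Bystander: white jar, 60 mm across, 70 mm tall; origin at its underside.
- weight: Bystander: brass weight, 44 mm across, 50 mm tall; origin at its underside.
Things that resemble listed ones, but are neither listed nor needed, are in the scene too. Of the things like the part that bears bracket_grip, leave any that is red; of the rest the smaller one is meant.

How it is judged:
On the way, in this order (a step that is already met when the one before it is completed fails the run):
1. both claws wholly through the top two slots, the bracket still raised above its seat (x of bracket_claw in the frame of post between -0.004 and 0.004 m and x of bracket_low_claw in the frame of post between -0.0055 and 0.004 m and z of bracket_claw in the frame of post between 0.212 and 0.245 m), for 0.05 s.
2. pressed down so that the lower claw pushes the spring catch back (value of joint catch above 0.001 m), for 0.01 s.
At the end, for the whole second after the job is handed in: Bracket home in the top two slots and let go: rear face within 4.5 mm of the post face at both claws, bracket_claw within 6 mm of its middle line and 195 to 225 mm above the bench (on the sill, wherever it is), catch sprung back (under 0.7 mm), upright within 5 degrees, square within 8 (x of bracket_claw in the frame of post between -0.0045 and 0.004 m and x of bracket_low_claw in the frame of post between -0.0045 and 0.004 m and y of bracket_claw in the frame of post between -0.006 and 0.006 m and z of bracket_claw in the frame of post between 0.195 and 0.225 m and value of joint catch below 0.0007 m and angle between bracket_claw's own z axis and vertical below 0.09 rad and angle between the x axis of bracket_claw and the x axis of post, either way round below 0.14 rad); the robot touches nothing.
It fails at once if the bracket is forced against the post with more than 70 N, all contacts added (contact force between bracket and post above 70 N).
It fails at once if a bystander is moved by more than 30 mm (distance of any of reagent, beaker, timer, spanner, sample_jar, weight from where it was at the start of the episode above 0.03 m).
It also fails if it takes over 64 s, if anything falls off the work surface, if the arm or the gripper's body presses on something with over 40 N, if the wrist force passes 120 N, or if a joint passes its speed limit or range.

ROBOT

A 6-joint arm with a two-finger parallel gripper is mounted at the origin on the work surface. World frame = base frame: x ahead of the robot, y to its left, z up, the work surface at z = 0. Lengths are in m, angles in rad, forces in N, time in s.
With the tool pointing down it reaches from about 0.3 to 0.95 m from the base axis. Payload 3.1 kg.
Tool frame: the origin (TCP) lies between the finger pads; the fingertips stand 14 mm ahead of it and the grasp point (between the pads) lies 5 mm behind it; z points along the fingers, y is the direction in which the jaws open and shut (so a half turn about z gives the same grasp; the last joint's range is limited). The gripper opens to 85 mm and grips with 20 to 120 N. Pads are 22 mm wide; open, the fingers measure 114 mm over their backs; the gripper's body (76 mm by 85 mm) begins 54 mm behind the grasp point. The pads swing forward as they close: fully open they stand 13 mm farther back than shut.
Start: joints at [-1.203, 0.308, 1.634, -0, 1.2, -0.07], TCP at [0.265, -0.566, 0.245] pointing down, gripper open.
Joint ranges: [-3.06, 3.06], [-0.79, 1.96], [0.05, 2.63], [-1.19, 4.34], [0.05, 2.64], [-2.94, 2.94]. Speed limits (rad/s): [2.79, 2.79, 3.14, 3.14, 3.14, 3.14].

INTERFACE

Orientations are given as a rotation vector (axis times angle).
In Python, from plant import * gives the robot as it stands.
- The arm moves only by the tool arm_command, never from a script. Its argument "steps" is a list of rows, each an object with "grip": the closure, from 0 (fully open) to 1 (shut); "delta_pos": the shift along the tool's x, y, z in mm, a list of three; "turn": the turn about the tool's z in degrees. A call has 1 to 8 rows; each row shifts and turns the commanded pose from where the row before left it, along the tool's axes as they then stand; what a row does not reach is not made up. A row lasts 1/8 s, in which the tool goes at most 62.5 mm and 10.7 degrees, less where a joint would pass 70% of its speed; a pose out of reach is approached as far as the arm can. A call is refused whole if a number of a shift passes 62.5 or a number of a turn 10.7, either way. A call with a gripper value outside its range is refused whole. The fingers move at their own pace and stop on an object; the grip force is fixed at half the most. Time passes only in rows, so rows that do not move let the fingers close. It gives the time, the measured TCP pose, the force and the opening at its end, in the units of the state.
- observe(): the state, without advancing time (a new reading comes with each control period).
- grab_frame(name): name is "side" or "top" or "wrist"; returns a dict with "img" (400x640x3 uint8, red, green, blue), "z_map" (400x640 float32, m along the optical axis (not along the pixel's ray), 0 where there is no reading), "K" (3x3 intrinsics, pixels), "xyz" and "orientation" of the camera in the world; the wrist camera has in their place "mount" (4x4, takes a point from camera to tool coordinates, whose origin is the TCP and whose axes are the flange's). Camera axes: x right, y down, z forward; pixel columns grow to the right and rows downward; lengths in m; the calibration is good to about 2 mm. A picture is of the moment at which its call begins: read the wrist's pose just before it.
- job_done(): hands the job in, once; it reports no verdict.
The state is a dict: "time_s": time; "joints": joint angles; "joint_velocities": joint speeds; "effort": joint torques, N m; "tool_pos": TCP position; "tcp_rot": TCP orientation; "force": force on the tool from outside, world axes, zero at the start; "torque": the same for the moment, N m; "gripper_width": finger opening in m.
Only numpy, scipy, OpenCV 4.12 (cv2) and the standard library are available. Lean on these libraries where they do the work, as an engineer would, in place of code of your own. Each camera call takes 0.05 s, during which the arm holds its last target.

## Working session

There is one attempt and no reset: what is moved stays moved. The work goes in short steps, Python scripts to look and compute and a tool call to move; the robot and the scene stay as the last step left them, time stands still between calls to the robot, and variables do not carry over. Pictures are saved under pics/ and viewed, and the job is handed in when it is done.

Besides the shell and the picture viewer there is one more tool, called after ">>>" by a JSON object that holds its "fn" and its "kwargs", one argument or row to a line. arm_command: Moves the arm, as the interface text tells. Its arguments: {"type":"object","properties":{"steps":{"type":"array","items":{"type":"object","properties":{"grip":{"type":"number"},"delta_pos":{"type":"array","items":{"type":"number"}},"turn":{"type":"number"}}}}},"required":["steps"]}

```bash
mkdir -p pics; ls; cat > h.py <<'E'
from plant import *
import numpy as np, cv2
from scipy.spatial.transform import Rotation as R
def save(img,n,s=1.25):
    cv2.imwrite('pics/'+n, cv2.resize(img[:,:,::-1],None,fx=s,fy=s,interpolation=cv2.INTER_CUBIC))
E
python3 - <<'E'
from h import *
import pickle
print(observe())
d={}
for n in ("side","top","wrist"):
    f=grab_frame(n); d[n]=f; save(f["img"],n+"0.png")
    print(n,f["K"].tolist(),f.get("xyz"),f.get("orientation"),f.get("mount"))
pickle.dump(d,open('f0.pkl','wb'))
E
```

```text
pics
{'time_s': 0.0, 'joints': array([-1.20269421e+00,  3.09014514e-01,  1.63517314e+00,  3.45655095e-06,
        1.19970391e+00, -6.96981438e-02]), 'joint_velocities': array([ 4.93309155e-04, -6.85414188e-04, -5.03884796e-04, -1.49078305e-04,
       -2.01527587e-03,  3.39191689e-05]), 'effort': array([-7.00887977e-04, -4.15255165e+01, -2.76664782e+01, -9.92828177e-05,
        1.02037849e-02, -1.15253667e-05]), 'tool_pos': array([ 0.2646622 , -0.56533183,  0.24404751]), 'tcp_rot': array([-3.06440526e+00, -6.81720396e-01,  5.31403674e-04]), 'force': array([ 0.30816634, -0.55131244,  0.19073582]), 'torque': array([ 0.0047563 ,  0.00021834, -0.06384588]), 'gripper_width': 0.08492850345675218}
side [[501.6021731843755, 0.0, 313.7798491539234], [0.0, 501.6021731843755, 193.0995421107454], [0.0, 0.0, 1.0]] [ 0.29264871 -1.2852005   1.05358794] [-2.17352105  0.12383485 -0.0581001 ] None
top [[384.3086276347424, 0.0, 325.5838596094649], [0.0, 384.3086276347424, 200.37482676889246], [0.0, 0.0, 1.0]] [0.35731997 0.00691414 1.10811777] [-2.22349266  2.18663634 -0.08855431] None
wrist [[311.3378462004621, 0.0, 323.05404365645967], [0.0, 311.3378462004621, 203.16340603630505], [0.0, 0.0, 1.0]] None None [[-7.95397472e-04 -9.59430702e-01 -2.81943426e-01  7.15735296e-02]
 [ 9.99999553e-01 -6.18822334e-04 -7.15320704e-04 -5.57961860e-04]
 [ 5.11827756e-04 -2.81943868e-01  9.59430765e-01 -1.27768275e-01]
 [ 0.00000000e+00  0.00000000e+00  0.00000000e+00  1.00000000e+00]]
```

View pics/side0.png

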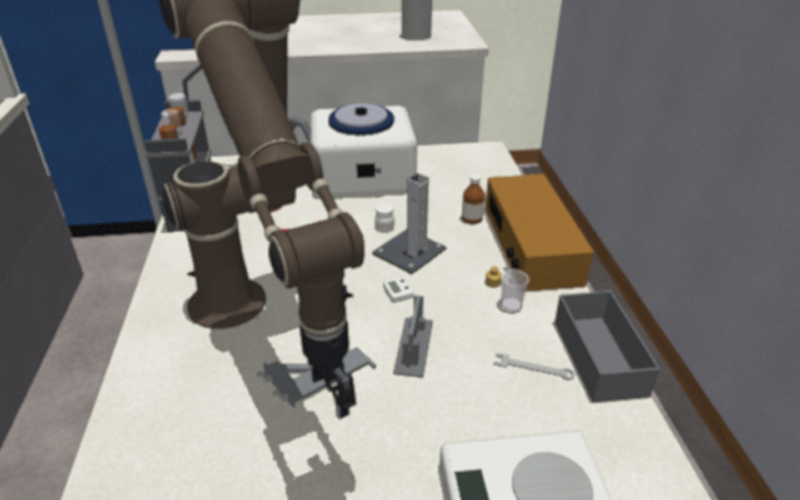

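View pics/top0.png

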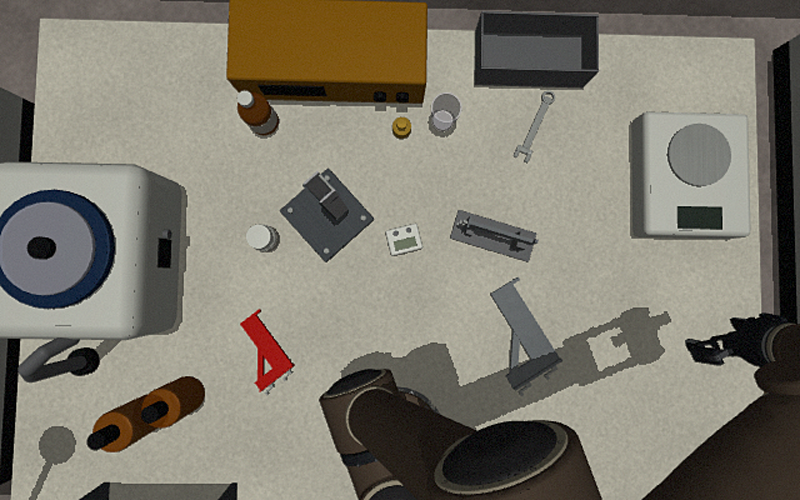

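View pics/wrist0.png

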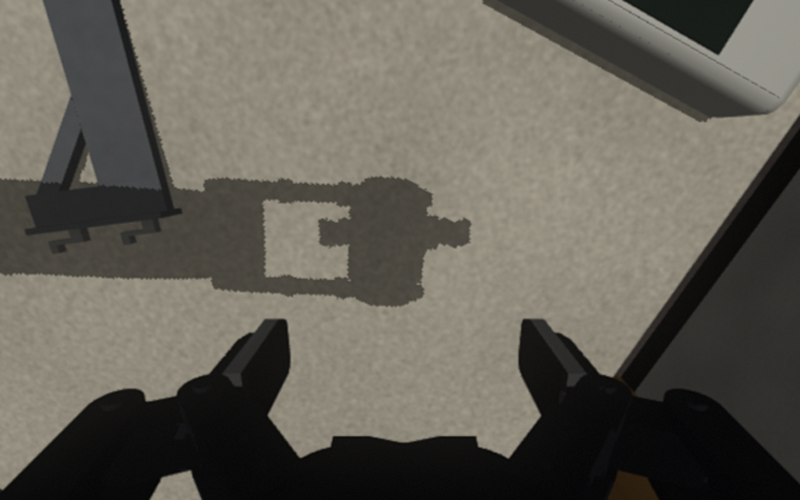

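The pictures show three brackets in the top view: red at (265,350), large grey one lying flat at (525,335), and a grey upright one in the stand at (493,235). The post is at (325,215). By the description (not red, smaller, parked) the choice is the one at (493,235). I'll check it in close crops.

```bash
python3 - <<'E'
from h import *
import pickle
d=pickle.load(open('f0.pkl','rb'))
t=d['top']['img']; s=d['side']['img']
def crop(im,r0,r1,c0,c1,k): return cv2.resize(im[r0:r1,c0:c1],None,fx=k,fy=k,interpolation=cv2.INTER_CUBIC)
a=crop(t,155,220,350,440,4.4); b=crop(t,125,215,215,305,4.4)
c=crop(s,225,310,300,360,4.6); e=crop(s,130,220,290,365,4.6)
for n,i in zip(('cA.png','cB.png','cC.png','cE.png'),(a,b,c,e)): save(i,n,1)
def stack(x,y):
    h=max(x.shape[0],y.shape[0]); o=np.zeros((h,x.shape[1]+y.shape[1],3),np.uint8); o[:x.shape[0],:x.shape[1]]=x;o[:y.shape[0],x.shape[1]:]=y;return o
save(stack(a,b),'c1.png',1);save(stack(c,e),'c2.png',1)
E
```

```text
(no output)
```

View pics/c1.png

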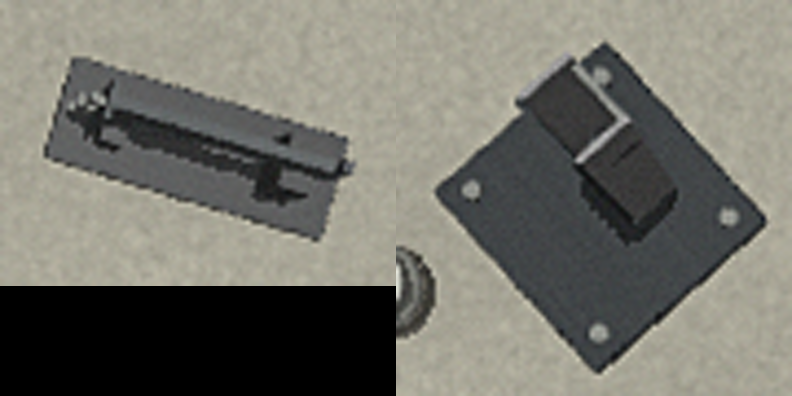

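View pics/c2.png

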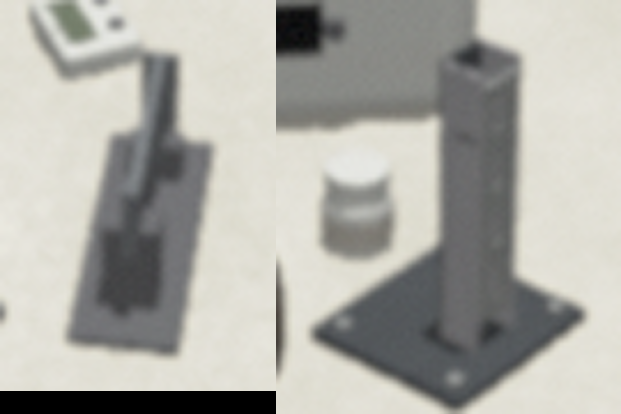

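```bash
cat >> h.py <<'E'
def cloud(f,T=None):
    K=f["K"];z=f["z_map"];v,u=np.mgrid[0:z.shape[0],0:z.shape[1]]
    P=np.stack([(u-K[0,2])/K[0,0]*z,(v-K[1,2])/K[1,1]*z,z],-1)
    if T is None: Rm,t=R.from_rotvec(f["orientation"]).as_matrix(),f["xyz"]
    else: Rm,t=T[:3,:3],T[:3,3]
    W=P@Rm.T+t; W[z<=0]=np.nan; return W
def wristT(o,f):
    T=np.eye(4);T[:3,:3]=R.from_rotvec(o["tcp_rot"]).as_matrix();T[:3,3]=o["tool_pos"]
    return T@f["mount"]
E
python3 - <<'E'
from h import *
import pickle
d=pickle.load(open('f0.pkl','rb'))
for n in('top','side'):
    W=cloud(d[n]); 
    q=W[...]; f=np.isfinite(q[...,2])
    print(n,'bench z',np.nanmedian(W[...,2]))
    if n=='top':
        A=W[155:220,350:440].reshape(-1,3);B=W[125:215,215:305].reshape(-1,3)
    else:
        A=W[225:310,300:360].reshape(-1,3);B=W[130:220,290:365].reshape(-1,3)
    for nm,X in(('br',A),('post',B)):
        X=X[np.isfinite(X[:,2])]
        print(nm,np.histogram(X[:,2],bins=np.arange(0,.30,.01))[0])
        for zl,zh in((.004,.02),(.05,.07),(.09,.105),(.105,.12),(.12,.14),(.14,.18),(.19,.23),(.23,.3)):
            Y=X[(X[:,2]>zl)&(X[:,2]<zh)]
            if len(Y)>8:
                c=cv2.minAreaRect((Y[:,:2]*1000).astype(np.float32)); print(zl,zh,len(Y),np.round(c[0],1),np.round(c[1],1),round(c[2],1))
E
```

```text
top bench z 0.001165180439899327
br [3046  190   21   49   33   22   57   87   48  170   33    8    0    0
    0    0    0    0    0    0    0    0    0    0    0    0    0    0
    0]
0.004 0.02 1140 [ 460.9 -218.4] [255.2 185.4] 89.9
0.05 0.07 79 [ 462.1 -208.1] [157.4  35. ] 72.5
0.09 0.105 202 [ 453.5 -216.1] [149.9  23.3] 70.8
0.105 0.12 9 [ 438.1 -286.7] [7.7 4.9] 1.5
post [2672 1805   28   31   51   11   24   20   14   19   17   23   24   24
   29   24   29   22   32   26   34   27   31   51   64   76    0    0
    0]
0.004 0.02 2460 [505.2 173. ] [258.1 253.1] 1.3
0.05 0.07 35 [477.8 205.2] [ 31.3 184.5] 24.4
0.09 0.105 29 [514.8 146.4] [44.9 35.8] 43.7
0.105 0.12 30 [514.8 146.1] [45.  35.1] 42.1
0.12 0.14 48 [514.6 146.4] [46.1 36.4] 45.5
0.14 0.18 104 [515.1 145.9] [45.3 35.8] 42.7
0.19 0.23 118 [514.9 146.4] [45.7 37.7] 42.4
0.23 0.3 191 [516.1 147.7] [48.8 37.7] 42.9
side bench z 0.0014255510475511546
br [2437  272  235   72   51   41   60   76   36   96   33    7    0    0
    0    0    0    0    0    0    0    0    0    0    0    0    0    0
    0]
0.004 0.02 989 [ 465.1 -157.1] [373.8 191.2] 82.2
0.05 0.07 101 [ 458.1 -218.3] [151.6  34.5] 72.4
0.09 0.105 124 [ 460.2 -218.7] [152.2  21.3] 76.8
0.105 0.12 12 [ 443.  -253.6] [75.7  5.7] 77.9
post [2138  758  125  151  160  152  178  189  118  136  141  134   91   46
   49   47   36   51   42   53   44   45   48   77   68   33    0    0
    0]
0.004 0.02 1316 [520.3 385.2] [665.6 304.1] 78.9
0.05 0.07 330 [466.8 308.1] [385.1 160. ] 89.3
0.09 0.105 196 [466.5 314.7] [389.1 170.4] 87.0
0.105 0.12 215 [466.8 313.6] [395.  169.6] 87.0
0.12 0.14 137 [509.  320.9] [137.7 403.6] 15.2
0.14 0.18 183 [513.7 145.6] [55.3 44.2] 42.5
0.19 0.23 190 [512.4 146.1] [56.2 46.1] 45.8
0.23 0.3 178 [514.  147.1] [57.2 44.7] 44.7
```

```bash
python3 - <<'E'
from h import *
import pickle
d=pickle.load(open('f0.pkl','rb'))
for n,(r0,r1,c0,c1) in(('top',(125,215,215,305)),('side',(130,220,290,365))):
    W=cloud(d[n])[r0:r1,c0:c1]; m=(W[...,2]>.008)&(W[...,2]<.018)&(np.hypot(W[...,0]-.51,W[...,1]-.146)<.15)
    m=m.astype(np.uint8); k,l,s,_=cv2.connectedComponentsWithStats(m); i=1+np.argmax(s[1:,4])
    Y=W[l==i]; c=cv2.minAreaRect((Y[:,:2]*1000).astype(np.float32)); print(n,'plate',c,np.median(Y[:,2]))
    print(cv2.boxPoints(c))
    X=W[(W[...,2]>.1)&(np.hypot(W[...,0]-.51,W[...,1]-.146)<.06)]
    hull=cv2.minAreaRect((X[:,:2]*1000).astype(np.float32)); print(hull); print(cv2.boxPoints(hull), X[:,2].max())
# bracket top edge line
W=cloud(d['top'])[155:220,350:440]; m=(W[...,2]>.088)
Y=W[m]; print(len(Y)); o=np.argsort(Y[:,1]); 
b=np.arange(-.30,-.13,.01)
for a in b:
    S=Y[(Y[:,1]>=a)&(Y[:,1]<a+.01)]
    if len(S): print(round(a,3),len(S),S.mean(0).round(4),S[:,0].min().round(4),S[:,0].max().round(4),S[:,2].max().round(4))
E
```

```text
top plate ((498.0390625, 166.34765625), (159.9484100341797, 149.94996643066406), 42.82899856567383) 0.011681835860299472
[[388.41818 166.96579]
 [490.35605  56.99459]
 [607.6599  165.72952]
 [505.72208 275.7007 ]]
((515.8909301757812, 147.51974487304688), (49.24922180175781, 37.94512176513672), 43.185646057128906)
[[484.952   144.50119]
 [510.92026 116.83389]
 [546.82983 150.5383 ]
 [520.8616  178.2056 ]] 0.2563456871228815
side plate ((496.40618896484375, 163.95396423339844), (161.62939453125, 156.81552124023438), 43.454864501953125) 0.012068776575771545
[[383.81396  165.28848 ]
 [491.66904   51.453514]
 [608.9984   162.61945 ]
 [501.14334  276.4544  ]]
((513.2650146484375, 146.291748046875), (59.53309631347656, 46.127288818359375), 43.85313034057617)
[[475.82104 142.30074]
 [507.77856 109.03751]
 [550.709   150.28276]
 [518.75146 183.54599]] 0.25587236960045645
222
-0.29 20 [ 0.4378 -0.2846  0.1041] 0.4331 0.4432 0.1161
-0.28 14 [ 0.4405 -0.2745  0.0978] 0.4358 0.4458 0.1019
-0.27 14 [ 0.4433 -0.2651  0.098 ] 0.4382 0.4482 0.1027
-0.26 14 [ 0.4463 -0.2556  0.0972] 0.4427 0.451 0.1018
-0.25 14 [ 0.4493 -0.2452  0.0974] 0.4452 0.4535 0.1022
-0.24 14 [ 0.4522 -0.2353  0.0967] 0.4478 0.4559 0.1008
-0.23 13 [ 0.4543 -0.2253  0.0976] 0.4499 0.4584 0.1024
-0.22 14 [ 0.4578 -0.2154  0.0984] 0.4525 0.463 0.1003
-0.21 17 [ 0.4604 -0.2049  0.0968] 0.4553 0.4661 0.1011
-0.2 14 [ 0.4638 -0.1941  0.0973] 0.4601 0.4683 0.1001
-0.19 12 [ 0.4661 -0.1854  0.0962] 0.4611 0.4708 0.1009
-0.18 15 [ 0.4691 -0.1756  0.0971] 0.4651 0.4735 0.1006
-0.17 14 [ 0.4718 -0.1652  0.0969] 0.4678 0.4758 0.1013
-0.16 16 [ 0.4764 -0.1543  0.0973] 0.4703 0.4887 0.1018
-0.15 17 [ 0.4756 -0.1462  0.0961] 0.4655 0.4866 0.1009
```

Close crops: the parked one has its lip at the right/outer end, with flange and claws at the left (+y) end, direction about 74°. It fits the stand and the 150 mm length, and its top edge is at about 0.100 m. The post's slotted face looks toward (+x,−y), with yaw about 132.8°, origin about (0.529, 0.1335) and top about 0.256. I'll hover over the bracket for a wrist look.

```bash
cat >> h.py <<'E'
def yaw(o): 
    M=R.from_rotvec(o["tcp_rot"]).as_matrix(); return np.degrees(np.arctan2(M[1,0],M[0,0]))
def shift(o,target):
    M=R.from_rotvec(o["tcp_rot"]).as_matrix(); return (M.T@(np.array(target)-o["tool_pos"])*1000).round(1)
E
python3 - <<'E'
from h import *
o=observe(); print(yaw(o), shift(o,[.452,-.232,.20]))
E
```

```text
25.083463559557423 [ 311.  -222.5   44.7]
```

>>> {"fn": "arm_command", "kwargs": {
  "steps": [
    {"delta_pos": [44, -32, 6], "grip": 0},
    {"delta_pos": [44, -32, 6], "grip": 0},
    {"delta_pos": [44, -32, 6], "grip": 0},
    {"delta_pos": [44, -32, 6], "grip": 0},
    {"delta_pos": [45, -32, 6], "grip": 0},
    {"delta_pos": [45, -31, 7], "grip": 0},
    {"delta_pos": [45, -31, 8], "grip": 0},
    {"turn": -9.8, "grip": 0}
  ]
}}

```text
invalid input at $.steps[0]: expected keys grip, delta_pos, turn
```

>>> {"fn": "arm_command", "kwargs": {
  "steps": [
    {"turn": -9.8, "grip": 0.0},
    {"turn": -9.8, "grip": 0.0},
    {"turn": -9.8, "grip": 0.0},
    {"turn": -9.7, "grip": 0.0},
    {"grip": 0.0},
    {"grip": 0.0}
  ]
}}

```text
invalid input at $.steps[0]: expected keys grip, delta_pos, turn
```

```bash
python3 - <<'E'
from h import *
import pickle
o=observe(); f=grab_frame("wrist"); t=grab_frame("top"); s=grab_frame("side"); print(o["time_s"],o["tool_pos"],yaw(o),o["force"])
pickle.dump((o,f,t,s),open('f1.pkl','wb')); save(f["img"],"w1.png"); save(s["img"][120:240,280:400],"s1.png",5)
W=cloud(f,wristT(o,f))
m=(W[...,2]>.088)&(W[...,2]<.125)&(np.hypot(W[...,0]-.46,W[...,1]+.215)<.12)
Y=W[m]; d=np.array([np.cos(np.radians(74)),np.sin(np.radians(74))]); n=np.array([-d[1],d[0]])
p=(Y[:,:2]-[.4615,-.199])@d; q=(Y[:,:2]-[.4615,-.199])@n
print(len(Y),p.min(),p.max())
for a in np.arange(-.1,.08,.01):
    k=(p>=a)&(p<a+.01)
    if k.sum()>5: print(round(a,3),k.sum(),q[k].min().round(4),q[k].max().round(4),np.percentile(Y[k,2],[10,50,90,99]).round(4))
E
```

```text
0.15 [ 0.26470605 -0.56545799  0.24426493] 25.083463559557423 [ 0.1200776   0.18934949 -0.05721422]Traceback (most recent call last):
  File "<stdin>", line 9, in <module>
    return umr_minimum(a, axis, None, out, keepdims, initial, where)
ValueError: zero-size array to reduction operation minimum which has no identity
```

View pics/w1.png

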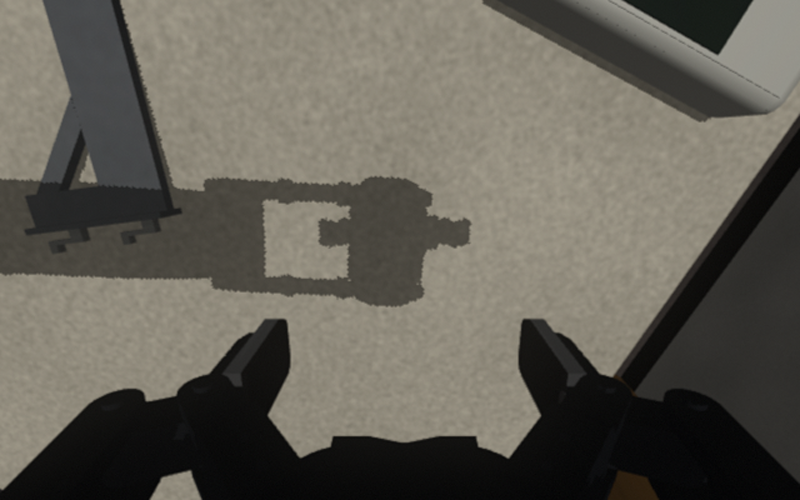

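View pics/s1.png

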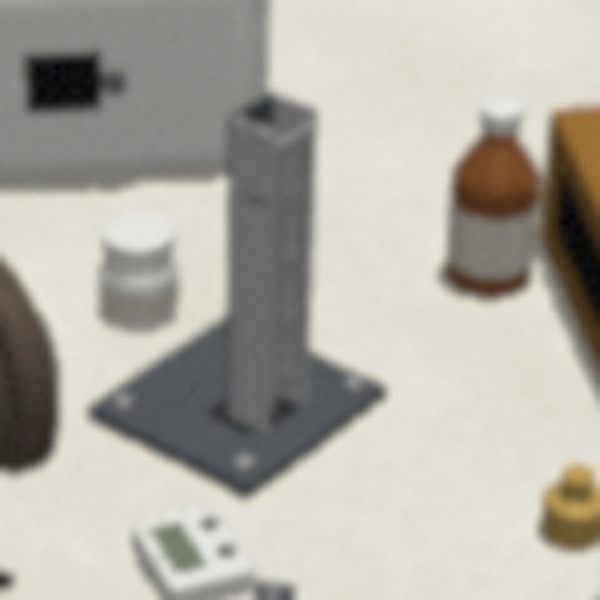

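The arm did not move, since every row needs all three keys. The side crop shows the mark on the post's left face at about (257,200), and faint slots on the right face. I'll resend.

>>> {"fn": "arm_command", "kwargs": {
  "steps": [
    {"delta_pos": [44, -32, 6], "grip": 0, "turn": 0},
    {"delta_pos": [44, -32, 6], "grip": 0, "turn": 0},
    {"delta_pos": [44, -32, 6], "grip": 0, "turn": 0},
    {"delta_pos": [44, -32, 6], "grip": 0, "turn": 0},
    {"delta_pos": [45, -32, 6], "grip": 0, "turn": 0},
    {"delta_pos": [45, -31, 7], "grip": 0, "turn": 0},
    {"delta_pos": [45, -31, 8], "grip": 0, "turn": 0},
    {"delta_pos": [0, 0, 0], "turn": -9.8, "grip": 0}
  ]
}}

```text
time_s: 1.3
tool_pos: [0.4535, -0.2295, 0.1996]
tcp_rot: [-2.991, -0.956, 0.0]
force: [-0.8, -0.9, 0.1]
gripper_width: 0.0853
```

>>> {"fn": "arm_command", "kwargs": {
  "steps": [
    {"delta_pos": [0, 0, 0], "turn": -9.8, "grip": 0},
    {"delta_pos": [0, 0, 0], "turn": -9.8, "grip": 0},
    {"delta_pos": [0, 0, 0], "turn": -9.8, "grip": 0},
    {"delta_pos": [0, 0, 0], "turn": -9.7, "grip": 0},
    {"delta_pos": [0, 0, 0], "turn": 0, "grip": 0},
    {"delta_pos": [0, 0, 0], "turn": 0, "grip": 0}
  ]
}}

```text
time_s: 2.05
tool_pos: [0.4525, -0.2332, 0.2003]
tcp_rot: [2.512, 1.887, 0.0]
force: [-0.1, -0.0, 0.2]
gripper_width: 0.0852
```

```bash
python3 - <<'E'
from h import *
import pickle
o=observe(); f=grab_frame("wrist"); s=grab_frame("side"); print(o["time_s"],o["tool_pos"],yaw(o),o["force"])
pickle.dump((o,f,s),open('f1.pkl','wb')); save(f["img"],"w2.png"); save(s["img"],"s2.png")
W=cloud(f,wristT(o,f))
m=(W[...,2]>.088)&(W[...,2]<.125)&(np.hypot(W[...,0]-.46,W[...,1]+.215)<.12)
Y=W[m]; d=np.array([np.cos(np.radians(74)),np.sin(np.radians(74))]); n=np.array([-d[1],d[0]])
p=(Y[:,:2]-[.4615,-.199])@d; q=(Y[:,:2]-[.4615,-.199])@n
print(len(Y),p.min(),p.max())
for a in np.arange(-.1,.08,.01):
    k=(p>=a)&(p<a+.01)
    if k.sum()>5: print(round(a,3),k.sum(),q[k].min().round(4),q[k].max().round(4),np.percentile(Y[k,2],[10,50,90,99]).round(4))
E
```

```text
2.05 [ 0.4524918  -0.23315734  0.20029939] 73.8442538871604 [-0.09925654 -0.01807853  0.17019038]
2298 -0.09264035114985418 0.057313327832549464
-0.1 27 -0.0047 0.0024 [0.1106 0.1114 0.1121 0.1122]
-0.09 196 -0.0049 0.0025 [0.0971 0.1019 0.1115 0.1124]
-0.08 112 -0.0049 0.0024 [0.0964 0.0973 0.0981 0.0986]
-0.07 116 -0.0049 0.0024 [0.0965 0.0973 0.0981 0.0986]
-0.06 116 -0.0049 0.0023 [0.0965 0.0973 0.0981 0.099 ]
-0.05 121 -0.0049 0.0023 [0.0966 0.0973 0.098  0.0986]
-0.04 122 -0.0048 0.0022 [0.0964 0.0972 0.098  0.0985]
-0.03 123 -0.0048 0.0021 [0.0965 0.0973 0.0982 0.0986]
-0.02 143 -0.0048 0.0028 [0.0964 0.0973 0.098  0.0991]
-0.01 144 -0.0048 0.0028 [0.0963 0.0972 0.0981 0.0987]
-0.0 153 -0.0048 0.0027 [0.0964 0.0973 0.0981 0.0986]
0.01 154 -0.0047 0.0026 [0.0964 0.0973 0.0982 0.0987]
0.02 154 -0.0047 0.0025 [0.0964 0.0973 0.0979 0.0986]
0.03 165 -0.0047 0.0025 [0.0961 0.0972 0.098  0.0987]
0.04 161 -0.0047 0.0024 [0.0963 0.0973 0.0983 0.0987]
0.05 291 -0.013 0.0107 [0.0962 0.0972 0.0981 0.0988]
```

View pics/w2.png

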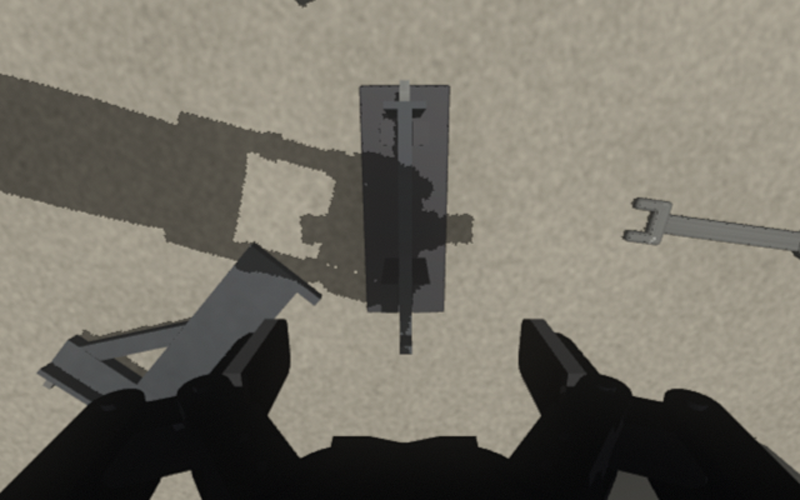

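The view shows the blade at column 405, with the lip bottom-centre at (405,345), the claw end up at (405,90) and the fingers clear on both sides. Outer end to rear face measures 150 mm and the lip is 14 mm above the edge, both as described. The grip point is at (0.463,−0.197,0.080).

```bash
python3 - <<'E'
from h import *
o=observe(); print(yaw(o), shift(o,[.4632,-.1971,.0753]))
E
```

```text
73.89572037244393 [ 37.6   0.3 125. ]
```

>>> {"fn": "arm_command", "kwargs": {
  "steps": [
    {"delta_pos": [37.5, 0.3, 10], "turn": 0, "grip": 0},
    {"delta_pos": [0, 0, 50], "turn": 0, "grip": 0},
    {"delta_pos": [0, 0, 40], "turn": 0, "grip": 0},
    {"delta_pos": [0, 0, 25], "turn": 0, "grip": 0},
    {"delta_pos": [0, 0, 0], "turn": 0, "grip": 0},
    {"delta_pos": [0, 0, 0], "turn": 0, "grip": 0.5},
    {"delta_pos": [0, 0, 0], "turn": 0, "grip": 1},
    {"delta_pos": [0, 0, 0], "turn": 0, "grip": 1}
  ]
}}

```text
time_s: 3.15
tool_pos: [0.464, -0.1977, 0.0765]
tcp_rot: [2.508, 1.889, 0.002]
force: [0.1, 0.7, 0.5]
gripper_width: 0.0321
```

>>> {"fn": "arm_command", "kwargs": {
  "steps": [
    {"delta_pos": [0, 0, 0], "turn": 0, "grip": 1},
    {"delta_pos": [0, 0, 0], "turn": 0, "grip": 1},
    {"delta_pos": [0, 0, 0], "turn": 0, "grip": 1},
    {"delta_pos": [0, 0, 0], "turn": 0, "grip": 1}
  ]
}}

```text
time_s: 3.65
tool_pos: [0.4636, -0.1974, 0.076]
tcp_rot: [2.509, 1.89, 0.001]
force: [-1.8, 0.6, 6.3]
gripper_width: 0.0072
```

>>> {"fn": "arm_command", "kwargs": {
  "steps": [
    {"delta_pos": [0, 0, -5], "turn": 0, "grip": 1},
    {"delta_pos": [0, 0, -15], "turn": 0, "grip": 1},
    {"delta_pos": [0, 0, -30], "turn": 0, "grip": 1},
    {"delta_pos": [0, 0, -50], "turn": 0, "grip": 1},
    {"delta_pos": [0, 0, -50], "turn": 0, "grip": 1},
    {"delta_pos": [0, 0, -30], "turn": 0, "grip": 1},
    {"delta_pos": [0, 0, 0], "turn": 0, "grip": 1},
    {"delta_pos": [0, 0, 0], "turn": 0, "grip": 1}
  ]
}}

```text
time_s: 4.65
tool_pos: [0.4619, -0.1966, 0.2538]
tcp_rot: [-2.507, -1.889, 0.002]
force: [0.7, 0.1, -2.5]
gripper_width: 0.0072
```

```bash
python3 - <<'E'
from h import *
import pickle
o=observe(); f=grab_frame("wrist"); s=grab_frame("side"); t=grab_frame("top");print(o["time_s"],o["tool_pos"],yaw(o),o["force"],o["torque"],o["gripper_width"])
pickle.dump((o,f,s,t),open('f2.pkl','wb')); save(f["img"],"w3.png"); save(s["img"],"s3.png")
E
```

```text
4.65 [ 0.46187936 -0.19655179  0.25377556] 73.98059524779198 [ 0.67006152  0.07334508 -2.51130346] [-0.00852134  0.01957158  0.00441644] 0.0072247026813290665
```

View pics/w3.png

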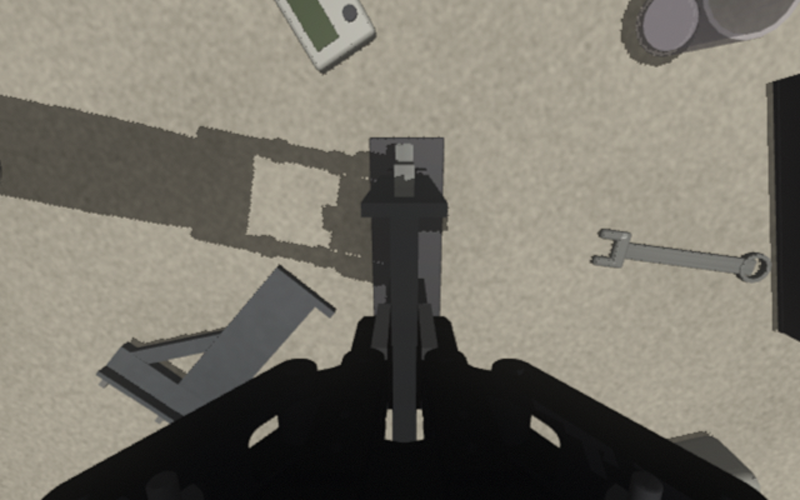

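View pics/s3.png

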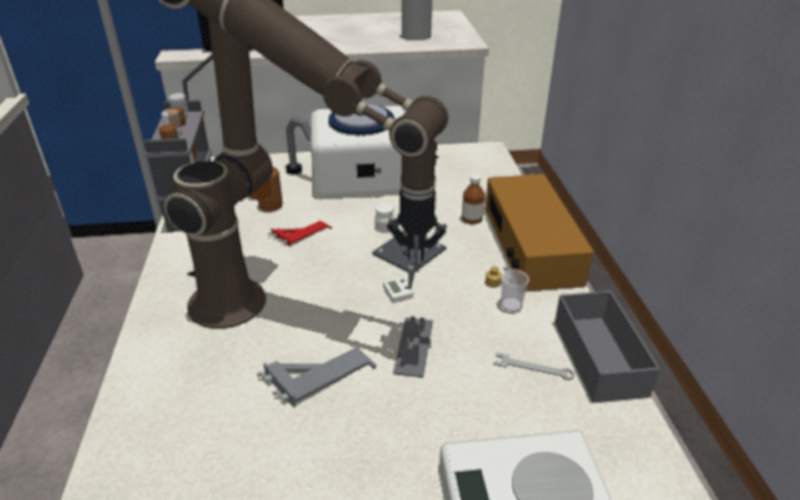

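The bracket is held, with blade at column 405, flange edge at rows 200–215 and claw at (404,160). Next I measure its pose in the tool frame and find the slots in the side view (f1 side frame, post unobstructed).

```bash
python3 - <<'E'
from h import *
import pickle
o,f,s,t=pickle.load(open('f2.pkl','rb'))
W=cloud(f,f["mount"])  # tool frame
m=(np.abs(W[...,1])<.014)&(W[...,0]>.012)&(W[...,0]<.09)&(W[...,2]<.06)&(W[...,2]>-.05)
Y=W[m]*1000
for a in range(12,80,4):
    k=(Y[:,0]>=a)&(Y[:,0]<a+4)
    if k.sum()>5: print(a,k.sum(),'y',Y[k,1].min().round(1),Y[k,1].max().round(1),'z',np.percentile(Y[k,2],[0,10,50,90]).round(1))
top=Y[(Y[:,2]<-15)]; 
k=(np.abs(top[:,1])<3)&(top[:,0]<50); print('top fit',np.polyfit(top[k,0],top[k,2],1), 'xmax',top[:,0].max())
fl=top[top[:,0]>48]; 
for y in range(-12,12,4):
    q=fl[(fl[:,1]>=y)&(fl[:,1]<y+4)]; print(y,q[:,0].max().round(2),q[:,0].min().round(2))
# blade mid line
xs=np.arange(15,48,3);mid=[ (top[(abs(top[:,0]-x)<1.5),1].min()+top[(abs(top[:,0]-x)<1.5),1].max())/2 for x in xs]; print(np.polyfit(xs,mid,1))
# post in side image
o1,f1,s1=pickle.load(open('f1.pkl','rb'))
im=s1["img"][125:215,320:372]; im=cv2.resize(im,None,fx=10,fy=6.6,interpolation=cv2.INTER_CUBIC)
g=cv2.createCLAHE(4,(4,4)).apply(cv2.cvtColor(im,cv2.COLOR_RGB2GRAY)); cv2.imwrite('pics/post.png',g)
E
```

```text
12 1585 y -14.0 14.0 z [-49.8 -42.1 -33.8 -21.6]
16 233 y -12.9 13.8 z [-49.9 -43.7 -21.4 -20.7]
20 222 y -4.2 3.7 z [-22.5 -21.9 -21.3 -20.5]
24 215 y -4.2 3.7 z [-22.6 -22.  -21.3 -20.5]
28 224 y -4.1 3.6 z [-23.  -21.9 -21.3 -20.5]
32 227 y -4.1 3.6 z [-22.8 -22.  -21.2 -20.4]
36 230 y -4.1 3.5 z [-22.4 -21.9 -21.2 -20.6]
40 240 y -4.0 3.5 z [-23.3 -22.  -21.2 -20.5]
44 243 y -4.0 3.5 z [-23.  -22.  -21.3 -20.5]
48 332 y -12.2 11.8 z [-22.9 -21.9 -21.2 -20.5]
52 1597 y -12.3 11.8 z [-23.  -21.7 -17.1  27.5]
56 167 y -3.1 2.6 z [-10.8 -10.2  -9.3  -8.6]
60 169 y -3.1 2.6 z [-10.7 -10.   -9.2  -8.5]
64 189 y -3.1 2.6 z [-10.6  -9.5   9.1  10.6]
68 93 y -3.0 2.6 z [ 8.1  9.1  9.9 11.4]
top fit [-2.25434299e-04 -2.12490182e+01] xmax 55.59134093681088
-12 55.59 51.46
-8 55.53 48.33
-4 55.59 48.02
0 55.53 48.0
4 55.54 51.48
8 55.51 51.43
[-0.01159599  0.17849641]
```

View pics/post.png

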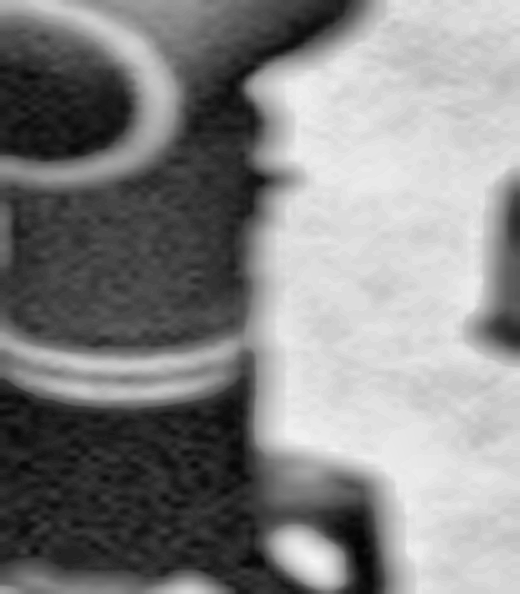

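The rear face is at tool x=55.5 with the claw point level with TCP +1.3 mm, and the pitch is level. The post was hidden behind the arm in that frame, so I'll rectify the front face from the first side picture instead.

```bash
python3 - <<'E'
from h import *
import pickle
d=pickle.load(open('f0.pkl','rb')); 
o=np.array([.5287,.1335]); a=np.radians(132.8); X=np.array([np.cos(a),np.sin(a)]); Yv=np.array([-X[1],X[0]])
out=[]
o_=pickle.load(open('f2.pkl','rb'))
for f in (d['side'],):
    Rm=R.from_rotvec(f["orientation"]).as_matrix()
    ys=np.arange(-26,26.01,.25);zs=np.arange(270,0,-.5)
    G=np.array([[ [*(o+Yv*y/1000),z/1000] for y in ys] for z in zs])
    c=(G-f["xyz"])@Rm; u=c[...,0]/c[...,2]*f["K"][0,0]+f["K"][0,2]; v=c[...,1]/c[...,2]*f["K"][1,1]+f["K"][1,2]
    print(u.min(),u.max(),v.min(),v.max())
    im=cv2.remap(f["img"],u.astype(np.float32),v.astype(np.float32),cv2.INTER_CUBIC); out.append(im)
    W=cloud(f); dz=((W[...,:2]-o)@X); dm=cv2.remap(dz.astype(np.float32),u.astype(np.float32),v.astype(np.float32),cv2.INTER_NEAREST)
    mid=dm[:,(np.abs(ys)<4)]
    for i in range(0,len(zs),6): print(zs[i], np.round(np.nanmedian(mid[i])*1000,1), np.median(im[i][np.abs(ys)<4]), end=' | ')
cv2.imwrite('pics/rect.png',cv2.resize(im[:,:,::-1],None,fx=2,fy=1.1,interpolation=cv2.INTER_CUBIC))
E
```

```text
332.3265220854132 343.6725991027445 136.60929823266886 209.905525108317
270.0 17.0 185.0 | 267.0 17.0 151.0 | 264.0 13.7 121.0 | 261.0 10.2 107.0 | 258.0 14.5 103.0 | 255.0 14.5 105.0 | 252.0 14.3 111.0 | 249.0 14.1 119.0 | 246.0 8.2 124.0 | 243.0 5.0 122.0 | 240.0 1.8 113.0 | 237.0 -1.3 103.0 | 234.0 2.0 97.0 | 231.0 2.0 96.0 | 228.0 15.7 99.0 | 225.0 16.7 101.0 | 222.0 0.8 100.0 | 219.0 4.0 100.0 | 216.0 18.6 101.0 | 213.0 18.7 101.0 | 210.0 11.9 101.0 | 207.0 5.7 104.0 | 204.0 5.7 107.0 | 201.0 4.4 103.0 | 198.0 1.5 99.0 | 195.0 0.3 96.0 | 192.0 -1.1 95.0 | 189.0 3.5 96.0 | 186.0 0.7 93.0 | 183.0 4.1 94.0 | 180.0 4.1 98.0 | 177.0 15.7 99.0 | 174.0 17.1 100.0 | 171.0 14.1 99.0 | 168.0 14.1 98.0 | 165.0 17.7 99.0 | 162.0 6.2 102.0 | 159.0 7.0 106.0 | 156.0 7.0 108.0 | 153.0 0.1 107.0 | 150.0 0.2 104.0 | 147.0 -0.3 100.0 | 144.0 -0.5 97.0 | 141.0 1.4 96.0 | 138.0 6.4 96.0 | 135.0 2.9 98.0 | 132.0 1.8 98.0 | 129.0 3.2 98.0 | 126.0 2.6 99.0 | 123.0 4.2 101.0 | 120.0 4.2 101.0 | 117.0 1.5 100.0 | 114.0 1.5 101.0 | 111.0 3.1 104.0 | 108.0 3.1 107.0 | 105.0 3.6 107.0 | 102.0 3.6 105.0 | 99.0 1.1 100.0 | 96.0 -1.4 95.0 | 93.0 1.5 95.0 | 90.0 3.7 95.0 | 87.0 3.3 96.0 | 84.0 3.3 97.0 | 81.0 4.0 97.0 | 78.0 15.2 99.0 | 75.0 15.2 100.0 | 72.0 18.5 100.0 | 69.0 17.2 101.0 | 66.0 17.0 101.0 | 63.0 17.0 101.0 | 60.0 17.8 101.0 | 57.0 4.8 102.0 | 54.0 4.8 102.0 | 51.0 -0.7 100.0 | 48.0 0.4 97.0 | 45.0 1.1 96.0 | 42.0 1.1 97.0 | 39.0 -0.4 98.0 | 36.0 11.6 95.0 | 33.0 15.7 85.0 | 30.0 13.7 73.0 | 27.0 12.8 59.0 | 24.0 4.3 53.0 | 21.0 7.7 58.0 | 18.0 5.8 66.0 | 15.0 4.9 75.0 | 12.0 3.5 83.0 | 9.0 -5.5 87.0 | 6.0 -5.5 89.0 | 3.0 -5.7 89.0 |
```

View pics/rect.png

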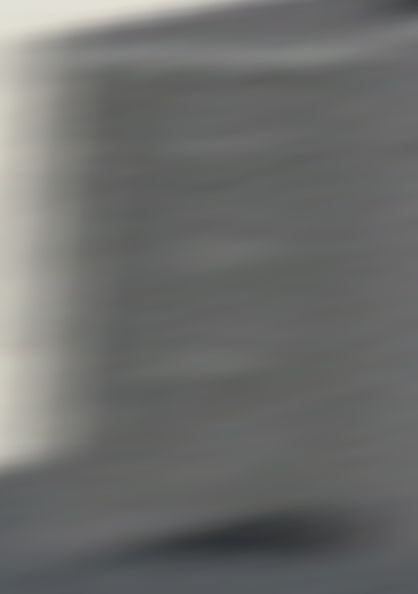

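Brightness peaks (strip top at 245, sill at 204) agree with sill = top − 40, but this view is coarse. I'll move in front of the post at a safe distance, squared up, for a close look.

```bash
python3 - <<'E'
from h import *
o=observe(); print(yaw(o), shift(o,[.6004,.0561,.2538]))
E
```

```text
73.98135721112169 [281.   63.6  -0.9]
```

>>> {"fn": "arm_command", "kwargs": {
  "steps": [
    {"delta_pos": [30, 8, 0], "turn": 0, "grip": 1},
    {"delta_pos": [50, 11, 0], "turn": 0, "grip": 1},
    {"delta_pos": [55, 12, 0], "turn": 0, "grip": 1},
    {"delta_pos": [55, 12, 0], "turn": 0, "grip": 1},
    {"delta_pos": [55, 12, 0], "turn": 0, "grip": 1},
    {"delta_pos": [36, 8.6, 0], "turn": 0, "grip": 1},
    {"delta_pos": [0, 0, 0], "turn": -8, "grip": 1},
    {"delta_pos": [0, 0, 0], "turn": -10, "grip": 1}
  ]
}}

```text
time_s: 5.8
tool_pos: [0.601, 0.0562, 0.2528]
tcp_rot: [-2.173, -2.265, 0.005]
force: [-1.1, -0.2, -3.0]
gripper_width: 0.0075
```

>>> {"fn": "arm_command", "kwargs": {
  "steps": [
    {"delta_pos": [0, 0, 0], "turn": -10, "grip": 1},
    {"delta_pos": [0, 0, 0], "turn": -10, "grip": 1},
    {"delta_pos": [0, 0, 0], "turn": -10, "grip": 1},
    {"delta_pos": [0, 0, 0], "turn": -7, "grip": 1},
    {"delta_pos": [0, 0, 0], "turn": -3.8, "grip": 1},
    {"delta_pos": [0, 0, 0], "turn": 0, "grip": 1},
    {"delta_pos": [0, 0, 0], "turn": 0, "grip": 1}
  ]
}}

```text
time_s: 6.68
tool_pos: [0.6013, 0.0553, 0.2542]
tcp_rot: [-1.259, -2.876, 0.001]
force: [-0.3, -0.2, -2.4]
gripper_width: 0.0071
```

```bash
python3 - <<'E'
from h import *
import pickle
o=observe(); f=grab_frame("wrist"); s=grab_frame("side");print(o["time_s"],o["tool_pos"],yaw(o),o["force"],o["torque"],o["gripper_width"])
pickle.dump((o,f,s),open('f3.pkl','wb')); save(f["img"],"w4.png"); save(s["img"][110:230,260:420],"s4.png",5)
E
```

```text
6.675 [0.60132812 0.05532539 0.25415932] 132.72870856681882 [-0.34583977 -0.21525109 -2.39144232] [ 0.04082947 -0.00080981 -0.0393933 ] 0.007068118516894172
```

View pics/w4.png

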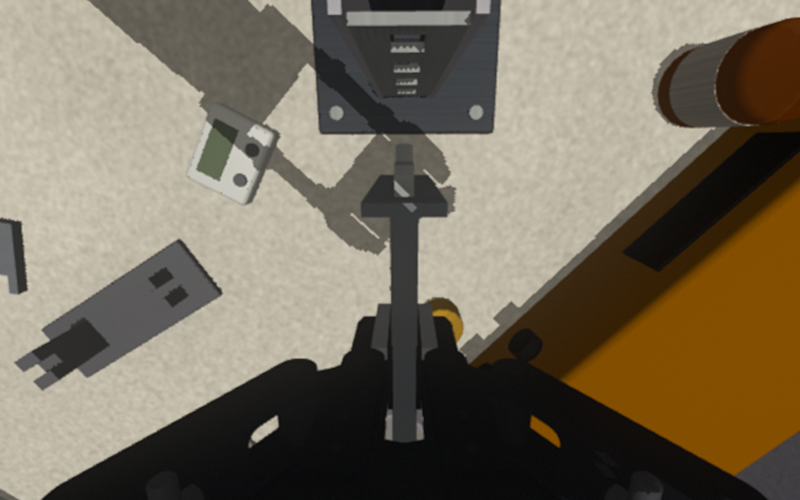

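View pics/s4.png

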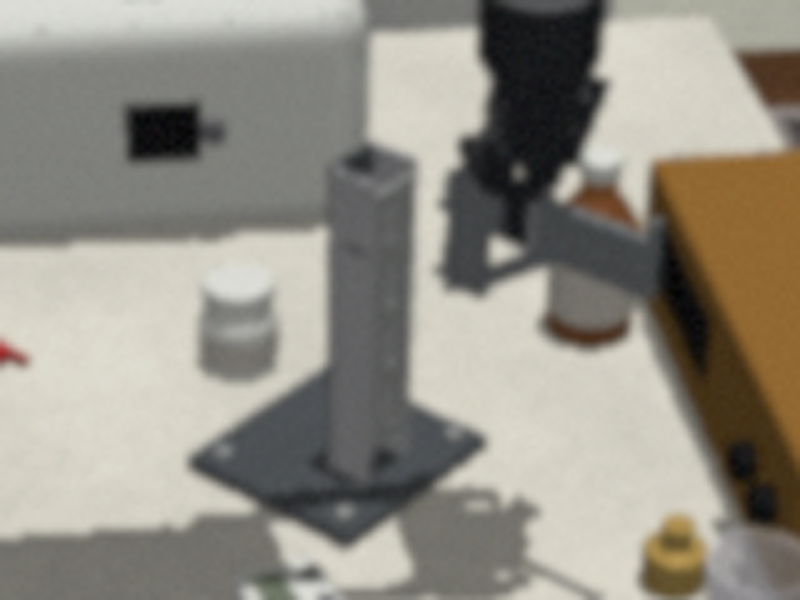

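The wrist view shows the post head-on. The strip top edge is at rows 12–24, with slots centred on column ~407 and sills as bright bands at rows 47, 70, 82 and 92. The bracket's claw is at column 404. I'll measure both.

```bash
python3 - <<'E'
from h import *
import pickle
o,f,s=pickle.load(open('f3.pkl','rb'))
W=cloud(f,f["mount"])*1000; T=W
sub=T[0:80,240:410]; z=sub[...,2]
# strip top
X=sub.reshape(-1,3); k=(X[:,2]<30)&(X[:,0]>80); S=X[k]; print('top pts',len(S),S.min(0),S.max(0),np.median(S[:,2]))
tp=S[np.abs(S[:,2]-np.median(S[:,2]))<2.5]; 
for y in range(-24,24,4):
    q=tp[(tp[:,1]>=y)&(tp[:,1]<y+4)]
    if len(q): print(y,len(q),q[:,0].min().round(2),q[:,0].max().round(2),q[:,2].mean().round(2))
# front face
k=(X[:,2]>5)&(X[:,2]<220)&(np.abs(X[:,1])<19)&(np.abs(X[:,1])>8.5)&(X[:,0]>85)&(X[:,0]<125); F=X[k]
A=np.c_[F[:,1],F[:,2],np.ones(len(F))]; c=np.linalg.lstsq(A,F[:,0],rcond=None)[0]
r=F[:,0]-A@c; g=abs(r)<2; c=np.linalg.lstsq(A[g],F[g,0],rcond=None)[0]; print('face x=',c,len(F),np.std((F[:,0]-A@c)[g]))
e=f["img"]; 
big=cv2.resize(e[0:85,240:410],None,fx=4.7,fy=6.5,interpolation=cv2.INTER_CUBIC); cv2.imwrite('pics/slots.png',big[:,:,::-1])
# rays through slot cols onto the face: column profile
mt=f["mount"];K=f["K"]
def ray(u,v):
    dd=mt[:3,:3]@np.array([(u-K[0,2])/K[0,0],(v-K[1,2])/K[1,1],1]); p=mt[:3,3]*1000
    t=(c[2]+c[0]*p[1]+c[1]*p[2]-p[0])/(dd[0]-c[0]*dd[1]-c[1]*dd[2]); return p+t*dd
for v in range(4,82):
    q=ray(325.5,v); print(v,e[v,321:331].mean().round(0),'z',q[2].round(1),'dep',(T[v,325,0]-c[2]).round(1),'|',end=' ')
E
```

```text
top pts 2784 [107.44332013 -22.35741863   1.33172117] [119.2640388   25.83058752  29.97968686] 15.039246422353116
-24 23 107.48 108.38 15.74
-20 107 107.54 115.64 14.91
-16 126 107.54 111.91 14.85
-12 120 107.68 112.02 14.98
-8 128 107.52 111.76 14.86
-4 138 107.48 112.22 14.79
0 138 107.61 112.24 14.86
4 132 107.65 112.17 14.89
8 131 107.64 112.21 14.86
12 130 107.72 112.05 14.9
16 133 107.67 112.15 14.77
20 102 107.62 115.41 14.97
face x= [-1.57069949e-03 -7.56400498e-03  1.08645121e+02] 2766 0.7607458133163939
4 23.0 z -2.4 dep 33.0 | 5 23.0 z -1.4 dep 33.4 | 6 22.0 z -0.3 dep 33.1 | 7 23.0 z 0.8 dep 33.2 | 8 53.0 z 1.9 dep 33.4 | 9 112.0 z 3.0 dep 3.2 | 10 150.0 z 4.1 dep 2.8 | 11 151.0 z 5.3 dep 2.3 | 12 150.0 z 6.5 dep 2.2 | 13 150.0 z 7.7 dep 1.9 | 14 150.0 z 8.9 dep 1.3 | 15 150.0 z 10.2 dep 1.2 | 16 150.0 z 11.5 dep 0.4 | 17 151.0 z 12.8 dep 0.5 | 18 151.0 z 14.1 dep -0.0 | 19 136.0 z 15.5 dep -0.1 | 20 87.0 z 16.9 dep -0.9 | 21 50.0 z 18.3 dep -0.8 | 22 48.0 z 19.8 dep -0.4 | 23 49.0 z 21.3 dep -0.5 | 24 49.0 z 22.8 dep -0.6 | 25 51.0 z 24.3 dep -0.4 | 26 52.0 z 25.9 dep -0
[... 752 characters left out ...]
| 56 143.0 z 98.8 dep 0.2 | 57 131.0 z 102.6 dep -0.5 | 58 70.0 z 106.4 dep -0.9 | 59 50.0 z 110.4 dep -0.9 | 60 51.0 z 114.6 dep -0.8 | 61 52.0 z 118.9 dep -1.0 | 62 60.0 z 123.4 dep -0.8 | 63 73.0 z 128.0 dep 2.7 | 64 76.0 z 132.8 dep 1.9 | 65 96.0 z 137.9 dep 1.2 | 66 132.0 z 143.1 dep 0.4 | 67 132.0 z 148.5 dep -0.3 | 68 71.0 z 154.2 dep -1.1 | 69 50.0 z 160.1 dep -1.0 | 70 54.0 z 166.3 dep -1.1 | 71 64.0 z 172.8 dep -1.0 | 72 77.0 z 179.6 dep 1.6 | 73 103.0 z 186.7 dep 0.6 | 74 118.0 z 194.1 dep -0.2 | 75 70.0 z 202.0 dep -1.1 | 76 47.0 z 210.2 dep -1.0 | 77 50.0 z 218.8 dep 0.9 | 78 65.0 z 228.0 dep -0.2 | 79 67.0 z 237.6 dep -1.3 | 80 67.0 z 247.8 dep -2.3 | 81 67.0 z 258.6 dep -3.4 |
```

View pics/slots.png

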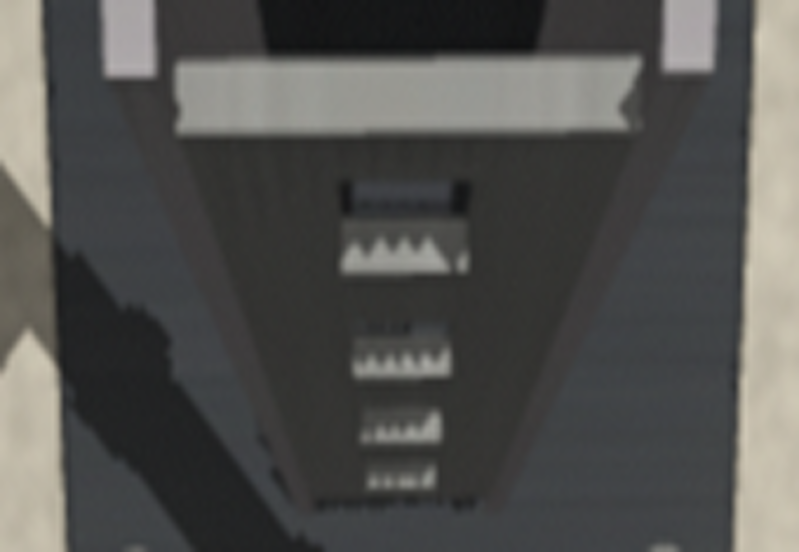

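The strip's own top is at tool z=14.9 (the taller bits are the side walls), so the sill is 40 mm lower at 54.9, and the bright sill band agrees at 54–56. The slot centre is at tool y≈+0.9 and the claw at −0.25. The face is 52 mm ahead of the rear face and square within 0.5°. So I need y +1.1, down 38, then forward.

>>> {"fn": "arm_command", "kwargs": {
  "steps": [
    {"delta_pos": [0, 0.6, 14], "turn": 0, "grip": 1},
    {"delta_pos": [0, 0.5, 16], "turn": 0, "grip": 1},
    {"delta_pos": [5, 0, 8], "turn": 0, "grip": 1},
    {"delta_pos": [10, 0, 0], "turn": 0, "grip": 1},
    {"delta_pos": [10, 0, 0], "turn": 0, "grip": 1},
    {"delta_pos": [0, 0, 0], "turn": 0, "grip": 1},
    {"delta_pos": [0, 0, 0], "turn": 0, "grip": 1}
  ]
}}

```text
time_s: 7.65
tool_pos: [0.586, 0.0746, 0.218]
tcp_rot: [1.257, 2.878, 0.001]
force: [-0.2, -0.2, -2.8]
gripper_width: 0.0071
```

```bash
python3 - <<'E'
from h import *
import pickle
o=observe(); f=grab_frame("wrist"); s=grab_frame("side");print(o["time_s"],o["tool_pos"],yaw(o),o["force"],o["torque"],o["gripper_width"])
pickle.dump((o,f,s),open('f4.pkl','wb')); save(f["img"],"w5.png"); save(s["img"][110:230,260:420],"s5.png",5)
T=cloud(f,f["mount"])*1000
X=T[0:170,240:410].reshape(-1,3)
k=(X[:,0]>70)&(X[:,0]<100)&(np.abs(X[:,1])<26); S=X[k]; print(np.histogram(S[:,2],bins=range(-60,60,5)))
h=S[np.abs(S[:,2]+23)<4]; print(len(h),h.min(0),h.max(0),np.median(h,0))
k=(X[:,0]>35)&(X[:,0]<60)&(np.abs(X[:,1])<13)&(X[:,2]<-18)&(X[:,2]>-25); print('flange',X[k,0].max(),np.median(X[k,2]),X[k,1].min(),X[k,1].max())
for y in range(-20,20,5):
    q=h[(h[:,1]>=y)&(h[:,1]<y+5)]
    if len(q): print(y,len(q),np.percentile(q[:,0],[1,99]).round(2),q[:,2].mean().round(2))
E
```

```text
7.65 [0.5860149  0.07461954 0.21803419] 132.81270311980816 [-0.23885246 -0.20702549 -2.75779979] [ 0.03627865 -0.0037559   0.04232505] 0.0070943068645844464
(array([   0,    0,    0,    0,    5, 1918,  474, 2209,  494,  403,  284,
        253,  227,  191,  167,  357,  150,  111,   75,  107,   81,   31,
         50]), array([-60, -55, -50, -45, -40, -35, -30, -25, -20, -15, -10,  -5,   0,
         5,  10,  15,  20,  25,  30,  35,  40,  45,  50,  55]))
2500 [ 83.17007779 -23.96156611 -26.99912985] [ 99.98148182  23.94149191 -19.01354211] [ 85.73906772   0.20104402 -21.79709709]
flange 55.73280127375169 -21.054271595628823 -11.663926179895466 12.326723405815457
-20 283 [83.24 99.15] -21.87
-15 223 [83.29 87.2 ] -21.64
-10 239 [83.24 87.41] -21.69
-5 238 [83.3  87.39] -21.63
0 240 [83.3 87.4] -21.62
5 228 [83.33 87.43] -21.58
10 238 [83.33 87.47] -21.59
15 435 [83.43 99.7 ] -22.44
```

View pics/w5.png

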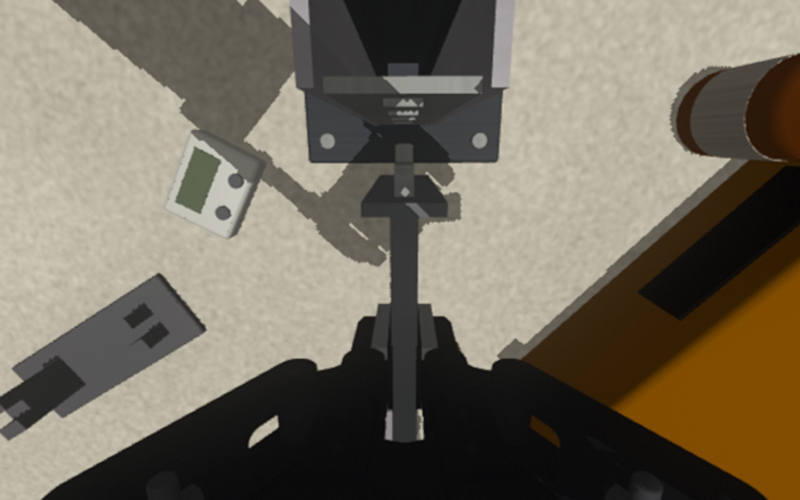

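View pics/s5.png

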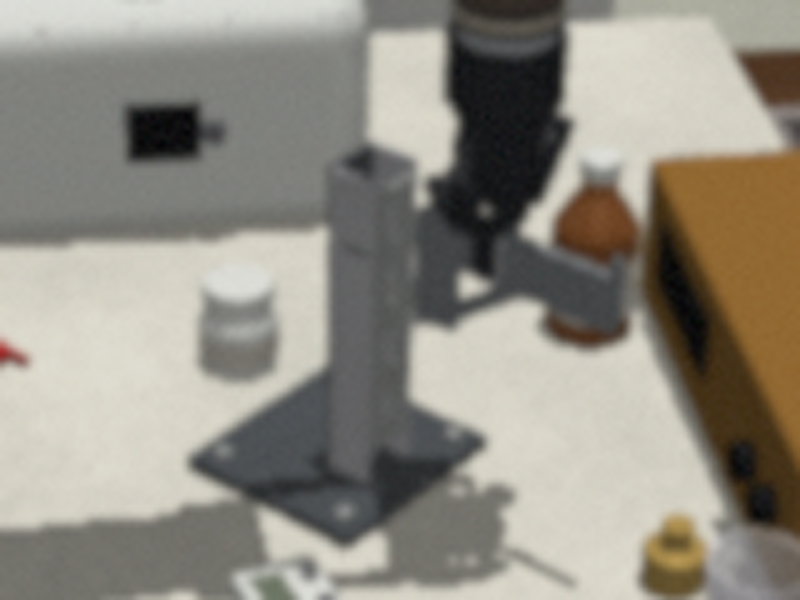

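The strip top is now level with the bracket's top edge to 0.5 mm, so the claw is 19.6 mm above the sill. I'll drop 1.5 mm, then feel in slowly with 12.7 mm free before the tips reach the face.

>>> {"fn": "arm_command", "kwargs": {
  "steps": [
    {"delta_pos": [3, 0, 1.5], "turn": 0, "grip": 1},
    {"delta_pos": [3, 0, 0], "turn": 0, "grip": 1},
    {"delta_pos": [3, 0, 0], "turn": 0, "grip": 1},
    {"delta_pos": [2, 0, 0], "turn": 0, "grip": 1},
    {"delta_pos": [1.5, 0, 0], "turn": 0, "grip": 1},
    {"delta_pos": [1.5, 0, 0], "turn": 0, "grip": 1},
    {"delta_pos": [0, 0, 0], "turn": 0, "grip": 1}
  ]
}}

```text
time_s: 8.62
tool_pos: [0.5761, 0.0848, 0.2158]
tcp_rot: [1.258, 2.879, 0.0]
force: [0.9, -0.3, -2.4]
gripper_width: 0.0069
```

```bash
cat >>h.py <<'E'
PX=np.array([np.cos(np.radians(132.8)),np.sin(np.radians(132.8))])
def rep():
    o=observe(); M=R.from_rotvec(o["tcp_rot"]).as_matrix()
    print(o["time_s"],o["tool_pos"].round(4),round(yaw(o),2),'Ftool',(M.T@o["force"]).round(2),'torq',(M.T@o["torque"]).round(3),o["gripper_width"].round(4)); return o
def look(n):
    o=rep(); f=grab_frame("wrist"); save(f["img"],n)
    T=cloud(f,f["mount"])*1000; X=T[0:180,240:410].reshape(-1,3)
    fl=X[(X[:,0]>35)&(X[:,0]<60)&(np.abs(X[:,1])<9)&(X[:,2]<-16)&(X[:,2]>-28)]
    print('flange rear x, top z',np.percentile(fl[:,0],99).round(2) if len(fl) else None,np.median(fl[:,2]).round(2))
    return o,f,T,X
E
python3 - <<'E'
from h import *
o,f,T,X=look("w6.png")
for lo,hi in((57,66),(66,75),(75,85)):
    h=X[(X[:,0]>lo)&(X[:,0]<hi)&(np.abs(X[:,1])<19)&(X[:,2]<-15)&(X[:,2]>-27)]
    if len(h): print(lo,len(h),np.percentile(h[:,0],[1,99]),np.median(h[:,2]))
E
```

```text
Traceback (most recent call last):
  File "h.py", line 24, in look
    o=rep(); f=grab_frame("wrist"); save(f["img"],n)
  File "h.py", line 22, in rep
    print(o["time_s"],o["tool_pos"].round(4),round(yaw(o),2),'Ftool',(M.T@o["force"]).round(2),'torq',(M.T@o["torque"]).round(3),o["gripper_width"].round(4)); return o
                                                                                                                                 ^^^^^^^^^^^^^^^^^^^^^^^^
AttributeError: 'float' object has no attribute 'round'
```

```bash
sed -i 's/o\["gripper_width"\].round(4)/round(o["gripper_width"],4)/' h.py
python3 - <<'E'
from h import *
o,f,T,X=look("w6.png")
for lo,hi in((57,66),(66,75),(75,85)):
    h=X[(X[:,0]>lo)&(X[:,0]<hi)&(np.abs(X[:,1])<19)&(X[:,2]<-15)&(X[:,2]>-27)]
    if len(h): print(lo,len(h),np.percentile(h[:,0],[1,99]),np.median(h[:,2]))
E
```

```text
8.625 [0.5761 0.0848 0.2158] 132.79 Ftool [-0.83  0.4   2.44] torq [ 0.044  0.023 -0.007] 0.0069
flange rear x, top z 55.64 -21.05
66 1531 [69.21325318 72.95633911] -23.827970935538247
```

View pics/w6.png

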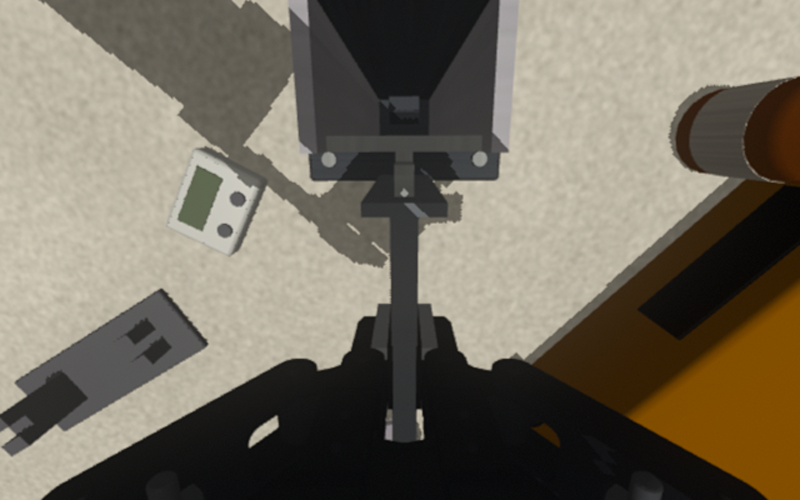

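The strip front is at tool x=69.2 and the tips have reached 70.6, with no contact force. The claw is 17.5 mm above the sill and centred (strip 330–482, claw 404). I'll continue.

>>> {"fn": "arm_command", "kwargs": {
  "steps": [
    {"delta_pos": [2, 0, 0], "turn": 0, "grip": 1},
    {"delta_pos": [2, 0, 0], "turn": 0, "grip": 1},
    {"delta_pos": [2, 0, 0], "turn": 0, "grip": 1},
    {"delta_pos": [2, 0, 0], "turn": 0, "grip": 1},
    {"delta_pos": [2, 0, 0], "turn": 0, "grip": 1},
    {"delta_pos": [1.5, 0, 0], "turn": 0, "grip": 1},
    {"delta_pos": [0, 0, 0], "turn": 0, "grip": 1}
  ]
}}

```text
time_s: 9.55
tool_pos: [0.5683, 0.0933, 0.2158]
tcp_rot: [1.258, 2.879, 0.0]
force: [-0.1, -0.2, -2.9]
gripper_width: 0.0074
```

```bash
python3 - <<'E'
from h import *
o,f,T,X=look("w7.png")
h=X[(X[:,0]>53)&(X[:,0]<66)&(np.abs(X[:,1])<19)&(np.abs(X[:,1])>13)&(X[:,2]<-15)&(X[:,2]>-27)]
print(len(h),np.percentile(h[:,0],[1,99]),np.median(h[:,2]))
E
```

```text
9.55 [0.5683 0.0933 0.2158] 132.79 Ftool [-0.04 -0.22  2.87] torq [-0.007 -0.013  0.002] 0.0074
flange rear x, top z 59.96 -21.55
523 [57.61175842 61.7277659 ] -23.70763693760275
```

View pics/w7.png

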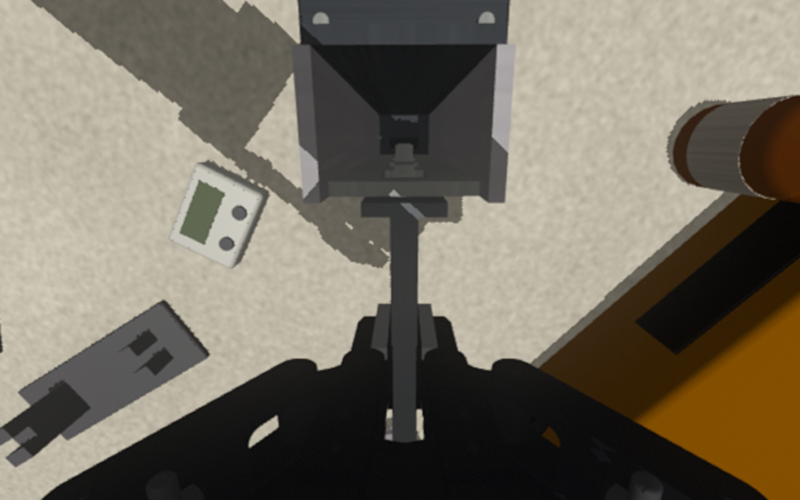

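The claw's through the strip into the hollow, with the tip at (404,150), a 2 mm gap and no force. I'll close most of the gap, then press straight down slowly.

>>> {"fn": "arm_command", "kwargs": {
  "steps": [
    {"delta_pos": [1, 0, 0], "turn": 0, "grip": 1},
    {"delta_pos": [0.5, 0, 0], "turn": 0, "grip": 1},
    {"delta_pos": [0, 0, 0], "turn": 0, "grip": 1}
  ]
}}

```text
time_s: 9.98
tool_pos: [0.5672, 0.0943, 0.2157]
tcp_rot: [-1.258, -2.879, 0.0]
force: [0.4, 1.0, -2.2]
gripper_width: 0.0075
```

>>> {"fn": "arm_command", "kwargs": {
  "steps": [
    {"delta_pos": [0, 0, 1.5], "turn": 0, "grip": 1},
    {"delta_pos": [0, 0, 1.5], "turn": 0, "grip": 1},
    {"delta_pos": [0, 0, 1.5], "turn": 0, "grip": 1},
    {"delta_pos": [0, 0, 1.5], "turn": 0, "grip": 1}
  ]
}}

```text
time_s: 10.48
tool_pos: [0.568, 0.0939, 0.2101]
tcp_rot: [1.257, 2.877, 0.0]
force: [1.8, -2.7, -0.1]
gripper_width: 0.0074
```

>>> {"fn": "arm_command", "kwargs": {
  "steps": [
    {"delta_pos": [0, 0, 1.5], "turn": 0, "grip": 1},
    {"delta_pos": [0, 0, 1.5], "turn": 0, "grip": 1}
  ]
}}

```text
time_s: 10.72
tool_pos: [0.5689, 0.0936, 0.208]
tcp_rot: [1.256, 2.875, 0.001]
force: [2.4, -2.9, 2.4]
gripper_width: 0.0074
```

Catch is starting to resist, as expected, with about 5 N up and 3.7 N back. I'll carry on gently.

>>> {"fn": "arm_command", "kwargs": {
  "steps": [
    {"delta_pos": [0.5, 0, 1.5], "turn": 0, "grip": 1},
    {"delta_pos": [0.5, 0, 1.5], "turn": 0, "grip": 1}
  ]
}}

```text
time_s: 10.98
tool_pos: [0.5689, 0.0941, 0.2056]
tcp_rot: [1.255, 2.873, 0.002]
force: [3.0, -3.1, -0.7]
gripper_width: 0.0073
```

>>> {"fn": "arm_command", "kwargs": {
  "steps": [
    {"delta_pos": [0.5, 0, 1.5], "turn": 0, "grip": 1},
    {"delta_pos": [0, 0, 1.5], "turn": 0, "grip": 1}
  ]
}}

```text
time_s: 11.22
tool_pos: [0.5684, 0.0942, 0.2015]
tcp_rot: [1.255, 2.873, 0.0]
force: [4.2, -5.0, -2.5]
gripper_width: 0.0075
```

```bash
python3 - <<'E'
from h import *
o,f,T,X=look("w8.png")
h=X[(X[:,0]>53)&(X[:,0]<66)&(np.abs(X[:,1])<19)&(np.abs(X[:,1])>13)&(X[:,2]<-15)&(X[:,2]>-45)]
print(len(h),np.percentile(h[:,0],[1,99]),np.median(h[:,2]))
fl=X[(X[:,0]>15)&(X[:,0]<54)&(np.abs(X[:,1])<3)&(X[:,2]<-16)&(X[:,2]>-28)]; print('top fit',np.polyfit(fl[:,0],fl[:,2],1))
E
```

```text
11.225 [0.5684 0.0942 0.2015] 132.8 Ftool [-6.51 -0.37  2.57] torq [-0.122 -1.406  0.028] 0.0075
flange rear x, top z 53.87 -20.93
885 [56.98112592 61.06957592] -37.99354053383619
top fit [ 1.08355240e-02 -2.15512613e+01]
```

View pics/w8.png

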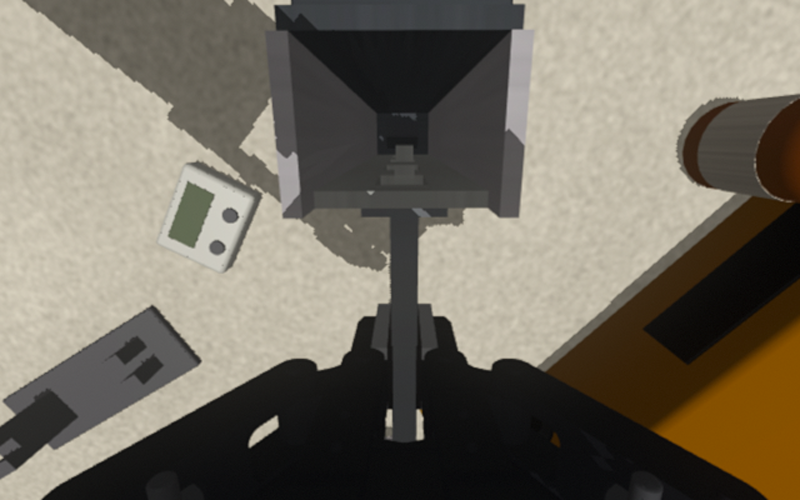

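About 3 mm remain (strip top at tool z −38). Continuing in small steps.

>>> {"fn": "arm_command", "kwargs": {
  "steps": [
    {"delta_pos": [0.3, 0, 1], "turn": 0, "grip": 1},
    {"delta_pos": [0.3, 0, 1], "turn": 0, "grip": 1}
  ]
}}

```text
time_s: 11.52
tool_pos: [0.5669, 0.0949, 0.199]
tcp_rot: [1.256, 2.876, -0.001]
force: [4.7, -5.8, -1.1]
gripper_width: 0.0075
```

>>> {"fn": "arm_command", "kwargs": {
  "steps": [
    {"delta_pos": [0, 0, 1], "turn": 0, "grip": 1},
    {"delta_pos": [0, 0, 0.5], "turn": 0, "grip": 1}
  ]
}}

```text
time_s: 11.78
tool_pos: [0.567, 0.095, 0.1983]
tcp_rot: [1.256, 2.876, -0.001]
force: [3.2, -4.5, 3.5]
gripper_width: 0.0075
```

```bash
cat >>h.py <<'E'
def chk(n):
    o,f,T,X=look(n)
    h=X[(X[:,0]>53)&(X[:,0]<66)&(np.abs(X[:,1])<19)&(np.abs(X[:,1])>13)&(X[:,2]<-15)&(X[:,2]>-50)]
    print('strip',len(h),np.percentile(h[:,0],[1,99]),np.median(h[:,2]))
    fl=X[(X[:,0]>15)&(X[:,0]<54)&(np.abs(X[:,1])<3)&(X[:,2]<-16)&(X[:,2]>-28)]; print('top fit',np.polyfit(fl[:,0],fl[:,2],1))
E
python3 -c "
from h import *
chk('w9.png')"
```

```text
11.775 [0.567  0.095  0.1983] 132.82 Ftool [-5.53 -0.7  -3.5 ] torq [ 0.277 -0.582 -0.183] 0.0075
flange rear x, top z 59.53 -21.46
strip 1026 [55.51288808 59.58970427] -40.8433196338741
top fit [ -0.14900757 -13.87881888]
```

>>> {"fn": "arm_command", "kwargs": {
  "steps": [
    {"delta_pos": [0, 0, 1], "turn": 0, "grip": 1},
    {"delta_pos": [0, 0, 1], "turn": 0, "grip": 1}
  ]
}}

```text
time_s: 12.08
tool_pos: [0.5672, 0.095, 0.1981]
tcp_rot: [1.256, 2.876, -0.0]
force: [-1.0, -5.3, 11.9]
gripper_width: 0.0073
```

>>> {"fn": "arm_command", "kwargs": {
  "steps": [
    {"delta_pos": [0, 0, 1], "turn": 0, "grip": 1},
    {"delta_pos": [0, 0, 1], "turn": 0, "grip": 1}
  ]
}}

```text
time_s: 12.32
tool_pos: [0.5676, 0.095, 0.1978]
tcp_rot: [1.255, 2.876, 0.0]
force: [-2.0, -6.0, 15.5]
gripper_width: 0.0073
```

It's on a hard stop: 3 mm of command gave 0.3 mm of motion and 18 N. TCP z puts the claw at 0.199, equal to the measured sill. I'll check visually, then give a gentle upward tug to test the catch.

>>> {"fn": "arm_command", "kwargs": {
  "steps": [
    {"delta_pos": [0, 0, 1.5], "turn": 0, "grip": 1},
    {"delta_pos": [0, 0, 0], "turn": 0, "grip": 1}
  ]
}}

```text
time_s: 12.58
tool_pos: [0.5686, 0.0947, 0.1969]
tcp_rot: [1.254, 2.874, 0.001]
force: [-0.3, -8.3, 17.1]
gripper_width: 0.0073
```

```bash
python3 -c "
from h import *
chk('w10.png')
s=grab_frame('side'); save(s['img'][110:230,260:420],'s10.png',5)"
```

```text
12.575 [0.5686 0.0947 0.1969] 132.85 Ftool [ -5.95  -5.85 -17.1 ] torq [ 1.    -0.019 -0.272] 0.0073
flange rear x, top z 59.62 -22.57
strip 1079 [56.66460408 61.63355082] -42.44817544190038
top fit [ -0.09963769 -17.41433573]
```

>>> {"fn": "arm_command", "kwargs": {
  "steps": [
    {"delta_pos": [0, 0, -2], "turn": 0, "grip": 1},
    {"delta_pos": [0, 0, -2], "turn": 0, "grip": 1},
    {"delta_pos": [0, 0, 0], "turn": 0, "grip": 1}
  ]
}}

```text
time_s: 13.05
tool_pos: [0.5679, 0.095, 0.1976]
tcp_rot: [1.255, 2.874, 0.001]
force: [3.5, -4.1, 4.7]
gripper_width: 0.0072
```

View pics/w10.png

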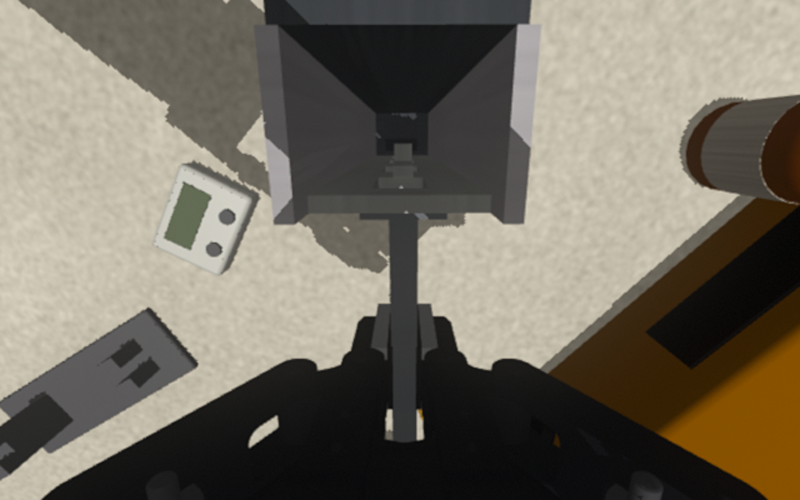

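View pics/s10.png

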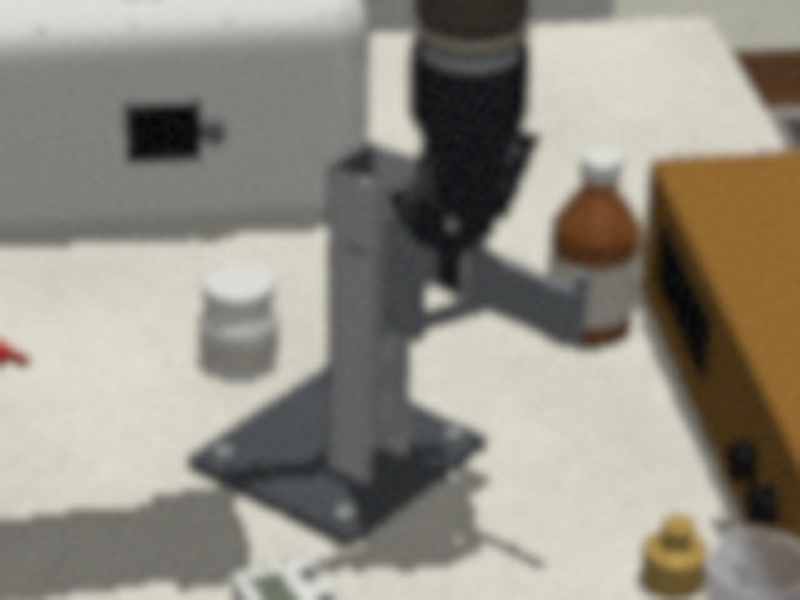

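```bash
cat >>h.py <<'E'
def prof(n):
    o,f,T,X=look(n)
    Y=X[(np.abs(X[:,1])<3.0)&(X[:,2]<-14)&(X[:,2]>-32)]
    for a in range(16,60,4):
        k=Y[(Y[:,0]>=a)&(Y[:,0]<a+4)]
        if len(k): print(a,len(k),np.percentile(k[:,2],[5,50,95]).round(1),end=';')
    h=X[(X[:,0]>50)&(X[:,0]<66)&(np.abs(X[:,1])<19)&(np.abs(X[:,1])>13)&(X[:,2]<-30)&(X[:,2]>-50)]
    print('\nstrip',np.percentile(h[:,0],[1,99]).round(2),np.median(h[:,2]).round(2))
    return f
E
python3 -c "
from h import *
prof('w11.png')"
```

```text
13.05 [0.5679 0.095  0.1976] 132.81 Ftool [-5.38 -0.22 -4.66] torq [ 0.111 -0.955 -0.13 ] 0.0072
flange rear x, top z 59.95 -22.01
48 122 [-23.  -22.  -21.1];52 4 [-23.4 -23.3 -23. ];56 11 [-32.  -31.8 -31.2];
strip [56.01 60.16] -42.02
```

>>> {"fn": "arm_command", "kwargs": {
  "steps": [
    {"delta_pos": [0, 0, -1.5], "turn": 0, "grip": 1},
    {"delta_pos": [0, 0, -1.5], "turn": 0, "grip": 1},
    {"delta_pos": [0, 0, 0], "turn": 0, "grip": 1}
  ]
}}

```text
time_s: 13.48
tool_pos: [0.5672, 0.0949, 0.1988]
tcp_rot: [1.256, 2.875, -0.001]
force: [4.1, -4.2, -2.5]
gripper_width: 0.0073
```

The strip top sits 20.0 mm above the bracket top, which is exactly what a fully-home bracket gives. Tugging up a little to confirm the catch.

>>> {"fn": "arm_command", "kwargs": {
  "steps": [
    {"delta_pos": [0, 0, -1.5], "turn": 0, "grip": 1},
    {"delta_pos": [0, 0, -1.5], "turn": 0, "grip": 1},
    {"delta_pos": [0, 0, 0], "turn": 0, "grip": 1}
  ]
}}

```text
time_s: 13.85
tool_pos: [0.5666, 0.0948, 0.2001]
tcp_rot: [1.257, 2.876, -0.002]
force: [6.9, -4.4, -8.4]
gripper_width: 0.0075
```

```bash
sed -i 's/X=T\[0:180,240:410\]/X=T[0:300,240:410]/' h.py; python3 -c "
from h import *
prof('w12.png')"
```

```text
13.85 [0.5666 0.0948 0.2001] 132.8 Ftool [-7.84  2.08  8.42] torq [-0.337 -1.484  0.011] 0.0075
flange rear x, top z 59.39 -21.39
16 154 [-22.2 -21.4 -20.4];20 158 [-22.3 -21.3 -20.3];24 160 [-22.2 -21.3 -20.5];28 168 [-22.2 -21.3 -20.4];32 165 [-22.2 -21.2 -20.3];36 170 [-22.3 -21.4 -20.4];40 178 [-22.4 -21.5 -20.5];44 193 [-22.3 -21.4 -20.3];48 197 [-22.3 -21.4 -20.4];56 35 [-31.7 -30.  -28.5];
strip [55.25 59.49] -39.48
```

>>> {"fn": "arm_command", "kwargs": {
  "steps": [
    {"delta_pos": [0, 0, -1.5], "turn": 0, "grip": 1},
    {"delta_pos": [0, 0, 0], "turn": 0, "grip": 1}
  ]
}}

```text
time_s: 14.15
tool_pos: [0.5664, 0.0946, 0.2006]
tcp_rot: [1.257, 2.877, -0.002]
force: [7.5, -4.8, -11.8]
gripper_width: 0.0069
```

```bash
python3 -c "
from h import *
prof('w13.png')"
```

```text
14.15 [0.5664 0.0946 0.2006] 132.79 Ftool [-8.56  2.28 11.8 ] torq [-0.447 -1.719  0.079] 0.0069
flange rear x, top z 59.31 -21.09
16 152 [-21.9 -21.1 -20.2];20 160 [-22.2 -21.1 -20.1];24 157 [-22.  -21.1 -20.2];28 167 [-22.  -21.1 -20.1];32 164 [-22.  -21.1 -20.1];36 169 [-22.1 -21.1 -20. ];40 175 [-22.  -21.1 -20.1];44 196 [-21.9 -21.1 -20.1];48 193 [-22.  -21.2 -20.3];56 37 [-31.5 -30.3 -28.1];
strip [55.31 59.45] -38.94
```

The tug is barred: force rose 3.4 N for 0.2 mm of motion, so the catch has snapped over. I'll press back home, ease off and release.

>>> {"fn": "arm_command", "kwargs": {
  "steps": [
    {"delta_pos": [0, 0, 2], "turn": 0, "grip": 1},
    {"delta_pos": [0, 0, 2], "turn": 0, "grip": 1},
    {"delta_pos": [0, 0, 2], "turn": 0, "grip": 1},
    {"delta_pos": [0, 0, 2], "turn": 0, "grip": 1},
    {"delta_pos": [0, 0, 1.5], "turn": 0, "grip": 1},
    {"delta_pos": [0, 0, 0], "turn": 0, "grip": 1}
  ]
}}

```text
time_s: 14.95
tool_pos: [0.5674, 0.0949, 0.1977]
tcp_rot: [1.255, 2.876, -0.0]
force: [-0.9, -5.1, 14.3]
gripper_width: 0.0075
```

```bash
python3 -c "
from h import *
prof('w14.png')"
```

```text
14.95 [0.5674 0.0949 0.1977] 132.84 Ftool [ -3.18  -4.16 -14.27] torq [ 0.978  0.056 -0.241] 0.0075
flange rear x, top z 59.82 -21.7
16 153 [-22.3 -21.5 -20.5];20 153 [-22.4 -21.5 -20.6];24 163 [-22.4 -21.5 -20.6];28 164 [-22.3 -21.4 -20.6];32 162 [-22.6 -21.6 -20.7];36 168 [-22.6 -21.7 -20.7];40 185 [-22.6 -21.7 -20.8];44 192 [-22.6 -21.7 -20.7];48 202 [-22.8 -21.7 -20.7];52 2 [-22.7 -22.7 -22.7];56 12 [-31.4 -30.  -29. ];
strip [55.7  59.87] -41.77
```

Home again at 20.1 mm, level and flush. Ease off and open.

>>> {"fn": "arm_command", "kwargs": {
  "steps": [
    {"delta_pos": [0, 0, -2.5], "turn": 0, "grip": 1},
    {"delta_pos": [0, 0, 0], "turn": 0, "grip": 1},
    {"delta_pos": [0, 0, 0], "turn": 0, "grip": 0.6},
    {"delta_pos": [0, 0, 0], "turn": 0, "grip": 0.4},
    {"delta_pos": [0, 0, 0], "turn": 0, "grip": 0.4},
    {"delta_pos": [0, 0, 0], "turn": 0, "grip": 0.4}
  ]
}}

```text
time_s: 15.75
tool_pos: [0.5654, 0.0961, 0.1957]
tcp_rot: [-1.258, -2.878, 0.0]
force: [0.4, -0.8, 0.1]
gripper_width: 0.051
```

```bash
python3 -c "
from h import *
prof('w15.png')"
```

```text
15.75 [0.5654 0.0961 0.1957] 132.79 Ftool [-0.86 -0.19 -0.12] torq [-0.003 -0.024  0.052] 0.051
flange rear x, top z 57.7 -23.38
16 154 [-23.4 -22.3 -21.5];20 158 [-23.5 -22.5 -21.7];24 160 [-23.5 -22.7 -21.7];28 154 [-23.7 -22.9 -21.9];32 171 [-24.1 -23.1 -22.1];36 189 [-24.2 -23.1 -22.3];40 189 [-24.3 -23.4 -22.3];44 197 [-24.3 -23.5 -22.5];48 66 [-24.7 -23.9 -22.7];56 2 [-31.6 -31.4 -31.3];
strip [53.73 57.84] -43.52
```

View pics/w15.png

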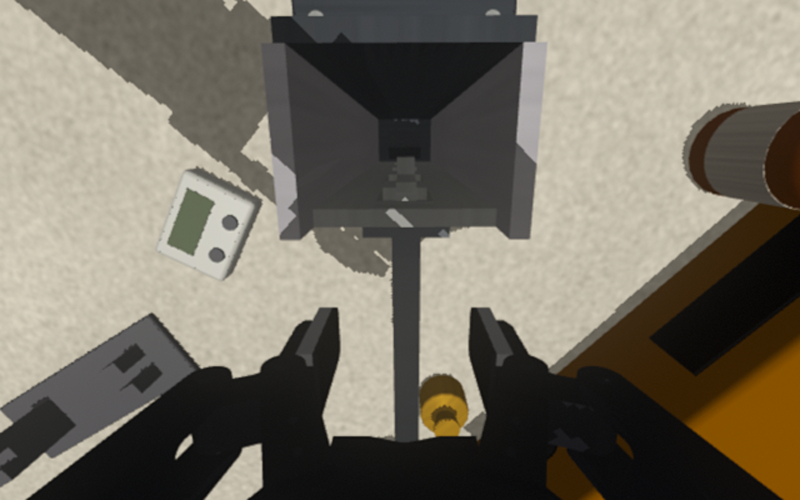

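Released. The bracket droops about 0.045 rad in its slot play, which is within 0.09. I'll withdraw straight up and check from above.

>>> {"fn": "arm_command", "kwargs": {
  "steps": [
    {"delta_pos": [0, 0, 0], "turn": 0, "grip": 0.2},
    {"delta_pos": [0, 0, -10], "turn": 0, "grip": 0.2},
    {"delta_pos": [0, 0, -30], "turn": 0, "grip": 0.2},
    {"delta_pos": [0, 0, -40], "turn": 0, "grip": 0.2},
    {"delta_pos": [-20, 0, -30], "turn": 0, "grip": 0.2},
    {"delta_pos": [-15, 0, 0], "turn": 0, "grip": 0.2},
    {"delta_pos": [0, 0, 0], "turn": 0, "grip": 0.2},
    {"delta_pos": [0, 0, 0], "turn": 0, "grip": 0.2}
  ]
}}

```text
time_s: 16.8
tool_pos: [0.5883, 0.0702, 0.3042]
tcp_rot: [-1.257, -2.875, 0.002]
force: [-0.6, -0.6, -0.2]
gripper_width: 0.0681
```

```bash
python3 - <<'E'
from h import *
o=rep(); f=grab_frame('wrist'); s=grab_frame('side'); t=grab_frame('top'); save(f['img'],'w16.png'); save(s['img'][110:230,260:420],'s16.png',5); save(t['img'],'t16.png')
W=cloud(f,wristT(o,f)); org=np.array([.5287,.1335]); Yv=np.array([-PX[1],PX[0]])
x=(W[...,:2]-org)@PX*1000; y=(W[...,:2]-org)@Yv*1000; z=W[...,2]*1000
m=(z>228)&(z<246)&(abs(y)<15)&(x>-8)&(x<10); print('strip top',m.sum(),np.percentile(x[m],[1,99]),np.median(z[m]))
b=(z>190)&(z<225)&(x<-6)&(x>-100)&(abs(y)<6)
for a in range(-100,-4,8):
    k=b&(x>=a)&(x<a+8)
    if k.sum()>5: print(a,k.sum(),'z',np.percentile(z[k],[10,50,90]).round(1),'y',((y[k].min()+y[k].max())/2).round(2))
fl=(z>205)&(z<225)&(x>-14)&(x<2)&(abs(y)<14)
for a in range(-12,12,4):
    k=fl&(y>=a)&(y<a+4)
    if k.any(): print('fl',a,np.percentile(x[k],[1,99]).round(2),np.median(z[k]).round(1))
E
```

```text
16.8 [0.5883 0.0702 0.3042] 132.76 Ftool [-0.05 -0.87  0.21] torq [-0.032  0.008 -0.009] 0.0681
strip top 480 [1.07778619 5.24812906] 239.41497956904004
-100 96 z [215.1 215.8 216.4] y -2.31
-92 103 z [215.5 216.2 217. ] y -2.31
-84 103 z [215.4 216.3 217.3] y -2.3
-76 106 z [215.9 216.7 217.6] y -2.3
-68 110 z [216.3 217.1 217.8] y -2.29
-60 111 z [216.4 217.3 218.3] y -2.28
-52 118 z [216.9 217.7 218.4] y -2.28
-44 121 z [217.1 218.  218.8] y -2.59
-36 143 z [217.4 218.3 219.1] y -2.26
-28 144 z [217.7 218.7 219.6] y -2.25
-20 156 z [218.1 219.  219.9] y -2.24
-12 108 z [218.4 219.3 220. ] y -2.24
fl -12 [-5.93  1.46] 219.1
fl -8 [-13.98   1.68] 219.0
fl -4 [-13.98   1.74] 219.0
fl 0 [-13.97   1.18] 219.3
fl 4 [-5.92  1.22] 219.4
fl 8 [-5.89  1.24] 218.9
```

View pics/w16.png

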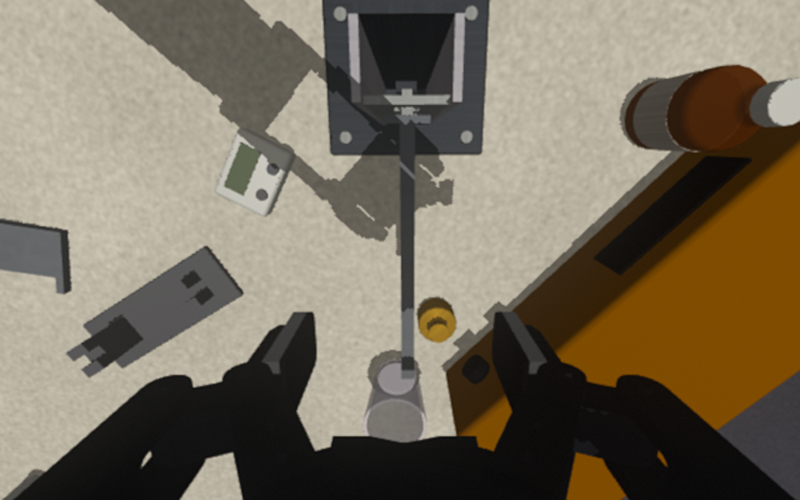

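View pics/s16.png

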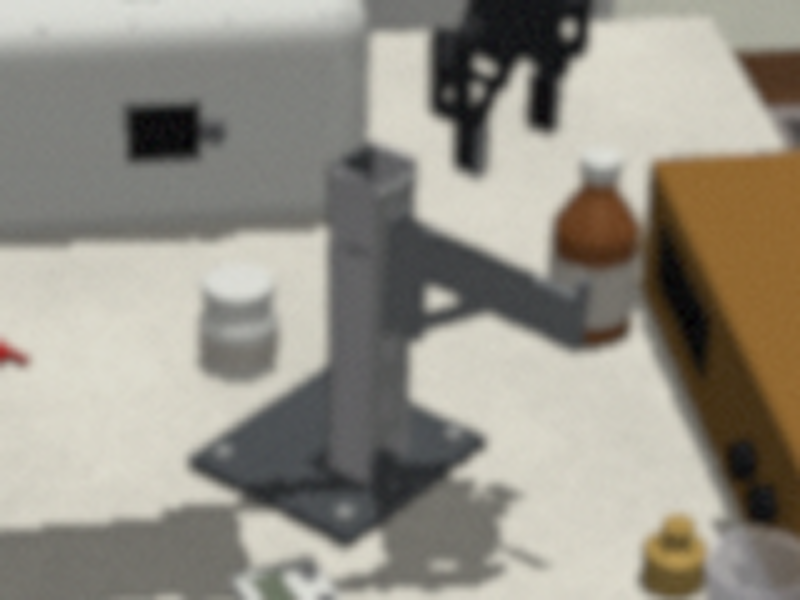

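The hung bracket is clear of the gripper. Strip top 239.4 and bracket top 219.4 put the claw at about 199.4, on the sill. Tilt is 0.040 rad, the gap about 2.2 mm at the upper claw and ~0 at the lower, and it sits centred on the post (blade column 407, walls centred at 407). I'm handing it in.

```bash
python3 -c "
from h import *
print(job_done())"
```

```text
the job is handed in; nothing more can be done
None
```

I took the parked grey bracket from its stand, hung both claws through the top two slots, pressed it home, let go and backed away, handing in at about 17 s. No verdict came back.

**Seat:** The bracket's top edge is 20.0 mm below the strip's top, which puts the upper claw on the sill at 199.4 mm.

**Catch:** It resisted on the way down. I then tugged upward, and force rose from about 8 to 12 N for only about 0.2 mm of movement, so it bars the way up. I pressed the bracket home again afterwards. The catch cannot be seen in the images and I did not repeat the tug after letting go, so that pull is the only check on it.

**Forces:** The most I read pressing against the post was about 20 N. No bystander looked moved in the last pictures, though I did not measure their positions.

**Not perfectly flush:** Once released, the bracket droops about 0.04 rad in its slot play (limit 0.09). That leaves a gap of about 2 mm at the upper claw and almost none at the lower (limit 4.5 mm).

**Disagreements:**
- The first coarse estimate of the strip's height, from the side and top cameras, was a few mm to 17 mm too high. Part of it was reading the taller side walls; I used the close wrist view instead.
- The last wrist reading put the blade 2.3 mm off my early estimate of the post's middle line. The same picture shows it centred on the post's walls, and both are within the 6 mm limit.

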